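# Charge the covered bowl feeder with a loading boat

## Robot

A 6-joint arm with a two-finger parallel gripper is mounted at the origin on the work surface. World frame = base frame: x ahead of the robot, y to its left, z up, the work surface at z = 0. Lengths are in m, angles in rad, forces in N, time in s.
With the tool pointing down it reaches from about 0.375 to 0.975 m from the base axis. Payload 3.8 kg.
Tool frame: the origin (TCP) lies at the very end of the fingers, on their centre line; the grasp point (between the pads) lies 19 mm behind it; z points along the fingers, y is the line along which they close (so a half turn about z gives the same grasp; the last joint's range is limited). The gripper opens to 85 mm and grips with 20 to 120 N. Pads are 22 mm wide; open, the fingers measure 114 mm over their backs; the gripper's body (76 mm by 85 mm) begins 54 mm behind the grasp point. The pads swing forward as they close: fully open they stand 13 mm farther back than shut.
Start: joints at [-1.211, 0.264, 1.604, -0, 1.274, -0.037], TCP at [0.261, -0.623, 0.231] pointing down, gripper open.
Joint ranges: [-2.63, 2.63], [-0.94, 2.18], [0.31, 2.57], [-1.31, 4.45], [0, 2.66], [-2.55, 2.55]. Speed limits (rad/s): [2.57, 2.57, 3.14, 3.14, 3.14, 3.14].

## Interface

Orientations are given as a rotation vector (axis times angle).
In Python, from workcell import * gives the robot as it stands.
- The arm moves only by the shell command python3 -m crank 'ROWS' [OPENING] [FORCE]. ROWS is JSON, a list that holds one entry, the list of rows, each a list of 6 numbers: the shift along the tool's x, y, z in cm, then the turn, a rotation vector about the tool's x, y, z in rad. In form: [[[dx, dy, dz, ax, ay, az], ...]]. A call has 1 to 8 rows; each row shifts and turns the commanded pose from where the row before left it, along the tool's axes as they then stand; what a row does not reach is not made up. A row lasts 1/12 s, in which the tool goes at most 41.7 mm and 7.16 degrees, less where a joint would pass 70% of its speed; a pose out of reach is approached as far as the arm can. A call with a gripper value outside its range is refused whole. OPENING is the finger opening in cm, from 0 to 8.54, set as the call begins (- or left out, the last holds). The fingers move at their own pace and stop on an object; FORCE is the grip in N (left out, the last holds). Time passes only in rows, so rows that do not move let the fingers close. It gives the time, the measured TCP pose, the force, the opening and the grip force at its end, in the units of the state.
- read_state(): the state, without advancing time (a new reading comes with each control period).
- read_camera(name): name is "scene" or "top" or "wrist"; returns the picture (400x640x3 uint8, blue, green, red); there is no depth.
- camera_model(name): a dict with "camera_matrix" (3x3 intrinsics, pixels), "R" (3x3) and "t" (3): a world point X has camera coordinates R X + t. Camera axes: x right, y down, z forward; pixel columns grow to the right and rows downward; lengths in m; the calibration is good to about 2 mm. A picture is of the moment at which its call begins: read the wrist's pose just before it. camera_model takes no time and is no camera call; for the wrist camera it gives the pose at the moment of the call.
- finish_job(): hands the job in; it is judged then, once.
The state is a dict: "time": time; "q": joint angles; "joint_vel": joint speeds; "joint_torque": joint torques, N m; "tool_pos": TCP position; "tcp_rot": TCP orientation; "wrist_force": force on the tool from outside, world axes, zero at the start; "torque": the same for the moment, N m; "width": opening from 0.0 (shut) to 1.0 (fully open); "grip_force": force on a finger pad.
Only numpy, scipy, OpenCV 4.12 (cv2) and the standard library are available. Lean on these libraries where they do the work, as an engineer would, in place of code of your own. Each camera call takes 0.05 s, during which the arm holds its last target. There are 200 camera calls.

## Task

Slide the feeder's shutter fully open, take the loading boat with its three brass bushes off the counting scale by its handle, slide it through the slot in the cover plate without touching the plate, and tip it inside so that all three bushes drop into the feeder bowl. Then bring the empty boat back out, again clear of the slot edges, stand it level on the scale's pan where it came from without dropping or pressing it hard, and push the shutter fully shut. Leave everything else on the bench where it is.

Things in the scene. Friction and masses are not known exactly. Their poses are not given: they have to be found in the camera images.
- cover: Feeder's front cover plate: upright pale grey-green sheet 3 mm thick, 230 mm wide, 12 to 270 mm above the table, with an upright slot 46 mm wide, 60 mm high, edged in black. Origin: slot centre on the outer face, 200 mm above the table; x level inwards through the slot, y left, z up. Fixed; place and heading vary. Shutter guide bars stand out 10 mm, 35 to 42 mm above and below the slot centre.
- feeder: Bowl feeder behind the cover plate, fixed: clear closed hood 230 mm wide, 215 mm deep, top 274 mm above the table; an outfeed track stands out on its right to y = -240 mm, from 95 mm behind the plate. Origin on the table below the slot centre; axes as the cover's. Behind the slot the space is free down to the bowl, whose near rim is 27 mm behind the plate's outer face, 58 mm below the slot centre.
- bowl_in (a point): Middle of the inner floor of the steel feeder bowl in the hood: straight in from the slot, 107 mm behind the cover plate's outer face, 96 mm above the table (104 mm below the slot centre). The bowl is 160 mm across at the rim, about 130 mm at the floor; its rim is 46 mm above this point. Axes as the cover's.
- shutter (a joint): Dark shutter panel (58 x 74 mm, its faces 3 and 6 mm in front of the plate) sliding sideways before the slot, in m: 0 = shut (centred on the slot), 0.066 = fully open, at its stop to the left (cover's +y); clear of the slot from 0.054. Starts shut or up to 15 mm ajar. Friction about 1.2 N, no spring: it stays where left.
- knob (a point): Middle of the shutter's red knob: 22 mm across, 16 mm long, on a 10 mm stem, its axis square to the cover, at the middle of the panel. This point is 34 mm in front of the plate's outer face (the knob's end 42 mm), 200 mm above the table. Slides with the shutter. Axes as the cover's.
- scale: White counting scale, 192 x 150 mm, 58 mm high, fixed; display and keys at its front (-x) end. Origin: under the middle of its case, on the table; x to its back, z up. The case reaches from x = -96 to +95 mm; its front part (x below -32 mm) is 40 mm high.
- pan (a point): Middle of the top face of the scale's square steel pan (118 x 118 mm, top 58 mm above the table), 30 mm behind the scale's origin. Axes as the scale's.
- boat: Loading boat: open steel trough 70 mm long, 34 wide, 22 to 26 high (walls 2, floor 3 mm), 140 g give or take a quarter, black flat handle at its tail. Origin: middle of the trough's underside; x to the nose (x = +35 mm), tail wall at x = -35 mm, z up. Starts level on the pan, handle towards the robot. Stands alone when empty; centre of mass about 18 mm behind the origin.
- nose (a point): Nose edge of the boat: its middle, 35 mm ahead of the boat's origin, 11 mm above the underside. The floor's last 19 mm slope up to it at 27 degrees, so the bushes stay aboard when level and leave over it once the nose is dipped by more than about 35 degrees; dip about 50 degrees to be sure. Axes as the boat's.
- grip (a point): Best gripping point, on the centre line of the boat's handle, 165 mm behind the boat's origin, 20 mm above its underside; clear of the scale's front. The handle is a straight bar 9 mm wide (y), 12 mm high (z), from the tail wall (x = -35 mm) to x = -195 mm. Axes as the boat's.
- bush_1: Turned brass bush, 14 mm in diameter, 20 mm long, 20 g, with a bore; origin at its centre, its axis along its y. One of three that lie across the boat's floor side by side and can roll a little along it.
- bush_2: Turned brass bush, 14 mm in diameter, 20 mm long, 20 g, with a bore; origin at its centre, its axis along its y. One of three that lie across the boat's floor side by side and can roll a little along it.
- bush_3: Turned brass bush, 14 mm in diameter, 20 mm long, 20 g, with a bore; origin at its centre, its axis along its y. One of three that lie across the boat's floor side by side and can roll a little along it.
- glue: White tapered glue bottle, 44 mm across, 125 mm high, standing; origin under its middle. Bystander.
- dispenser: Blue dispensing bottle with a thin steel needle, 50 mm across, 123 mm high, standing; origin under its middle. Bystander.
- tape: Roll of paper tape lying flat, 96 mm across, 24 mm high; origin under its middle. Bystander.
- mug: Black mug, 78 mm across, 90 mm high, handle at its +y; origin under its middle. Bystander.
- driver: Red-handled screwdriver lying flat, 180 mm long along its x, 26 mm high; origin under its middle. Bystander.
- tweezers: Steel tweezers lying flat, 130 mm long along their x, 6 mm high; origin under their middle. Bystander.
- caliper: Digital caliper lying flat, 180 mm long along its x, 13 mm high; origin under its middle. Bystander.
Things that resemble listed ones, but are neither listed nor needed, are in the scene too. Leave any blue look-alike of the boat alone.

How it is judged:
On the way, in this order (a step that is already met when the one before it is completed fails the run):
1. the shutter has been slid open, clear of the slot (value of joint shutter above 0.056 m), for 0.1 s.
2. the boat has gone through the slot near level, its middle at least 40 mm behind the cover plate, with all three bushes aboard (x of boat in the frame of cover between 0.04 and 0.15 m and angle between boat's own z axis and vertical below 0.4 rad and x of bush_1 in the frame of boat between -0.036 and 0.036 m and y of bush_1 in the frame of boat between -0.016 and 0.016 m and z of bush_1 in the frame of boat between 0 and 0.03 m and x of bush_2 in the frame of boat between -0.036 and 0.036 m and y of bush_2 in the frame of boat between -0.016 and 0.016 m and z of bush_2 in the frame of boat between 0 and 0.03 m and x of bush_3 in the frame of boat between -0.036 and 0.036 m and y of bush_3 in the frame of boat between -0.016 and 0.016 m and z of bush_3 in the frame of boat between 0 and 0.03 m), for 0.1 s.
3. the boat is tipped nose down inside (more than 30 degrees) and the three bushes are in the bowl (x of boat in the frame of cover above 0.01 m and angle between boat's own z axis and vertical above 0.52 rad and horizontal distance between each of bush_1, bush_2, bush_3 and bowl_in below 0.077 m and z of bush_1 in the frame of bowl_in between 0 and 0.045 m and z of bush_2 in the frame of bowl_in between 0 and 0.045 m and z of bush_3 in the frame of bowl_in between 0 and 0.045 m), for 0.1 s.
At the end, for the whole second after the job is handed in: All three bushes lie in the feeder bowl (centres within 77 mm of its axis, below the rim); the empty boat stands released, level (within 4 degrees) and still on the scale's pan, its middle within 40 mm of the pan's; the shutter is shut to within 6 mm (horizontal distance between each of bush_1, bush_2, bush_3 and bowl_in below 0.077 m and z of bush_1 in the frame of bowl_in between 0 and 0.045 m and z of bush_2 in the frame of bowl_in between 0 and 0.045 m and z of bush_3 in the frame of bowl_in between 0 and 0.045 m and horizontal distance between boat and pan below 0.04 m and z of boat in the frame of pan between -0.004 and 0.004 m and angle between boat's own z axis and vertical below 0.07 rad and linear speed of boat below 0.02 m/s and value of joint shutter below 0.006 m); the robot touches nothing.
It fails at once if the boat touches the cover plate or its slot edges (contact force between boat and cover above 0.3 N).
It fails at once if the boat is dropped or pressed hard on the scale (over 30 N) (contact force between boat and scale above 30 N).
It fails at once if a bystander (glue, dispenser, tape, mug, screwdriver, tweezers, caliper) is moved by more than 20 mm (distance of any of glue, dispenser, tape, mug, driver, tweezers, caliper from where it was at the start of the episode above 0.02 m).
It also fails if it takes over 72 s, if anything falls off the work surface, if the arm or the gripper's body presses on something with over 40 N, if the wrist force passes 120 N, or if a joint passes its speed limit or range.

## Working session

There is one attempt and no reset: what is moved stays moved. The work goes in short steps, Python scripts to look and compute and a shell command to move; the robot and the scene stay as the last step left them, time stands still between calls to the robot, and variables do not carry over. Pictures are saved under pics/ and viewed, at most 10 in all, crops included, and the job is handed in when it is done.

```bash
mkdir -p pics; ls
python3 - <<'E'
from workcell import *
import cv2
for n in ("scene","top"):
    cv2.imwrite(f"pics/{n}0.png",read_camera(n))
    m=camera_model(n); print(n,m["camera_matrix"],m["R"],m["t"])
s=read_state();print(s)
E
```

```text
pics
scene [[411.69406914   0.         320.85689405]
 [  0.         411.69406914 199.80716686]
 [  0.           0.           1.        ]] [[-3.03305297e-03  9.99992469e-01  2.42129828e-03]
 [ 7.32182932e-01  3.86991785e-03 -6.81097040e-01]
 [-6.81101281e-01 -2.92970127e-04 -7.32189156e-01]] [ 0.1023471  -0.29986833  1.835236  ]
top [[503.399793     0.         331.38329162]
 [  0.         503.399793   199.2747588 ]
 [  0.           0.           1.        ]] [[ 1.57616079e-02 -9.99875774e-01  9.25592627e-05]
 [-9.95846253e-01 -1.57063905e-02 -8.96858341e-02]
 [ 8.96761466e-02  1.32141815e-03 -9.95970101e-01]] [-0.09548295  0.55411694  2.06734115]
{'time': 0.1, 'q': array([-1.21088282e+00,  2.64686531e-01,  1.60523210e+00,  1.47209879e-06,
        1.27373726e+00, -3.68740853e-02]), 'joint_vel': array([ 4.62274766e-04, -1.04696355e-03, -2.90787956e-03, -2.54867732e-04,
        7.62258347e-04, -2.47335842e-05]), 'joint_torque': array([ 1.12285265e-04, -5.16708219e+01, -3.68588769e+01, -4.42679280e-06,
        6.28044829e-03,  2.10190257e-05]), 'tool_pos': array([ 0.26063784, -0.62192436,  0.23008356]), 'tcp_rot': array([-3.07797192e+00, -6.18789777e-01,  5.18681260e-04]), 'wrist_force': array([-0.13778964,  0.58071639, -0.50572431]), 'torque': array([-0.00041415, -0.03084834,  0.03556284]), 'grip_force': 0.0, 'width': 1.0003555079973083}
```

View pics/scene0.png

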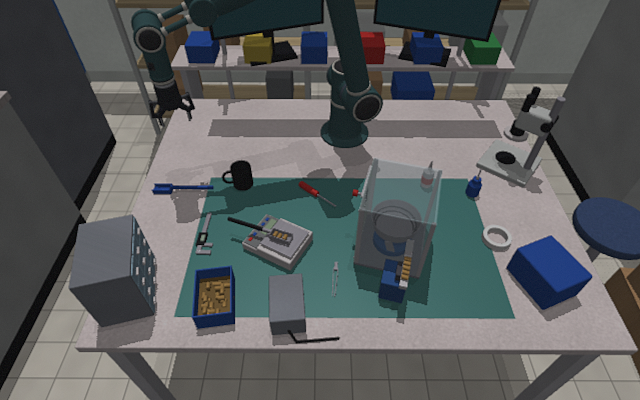

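View pics/top0.png

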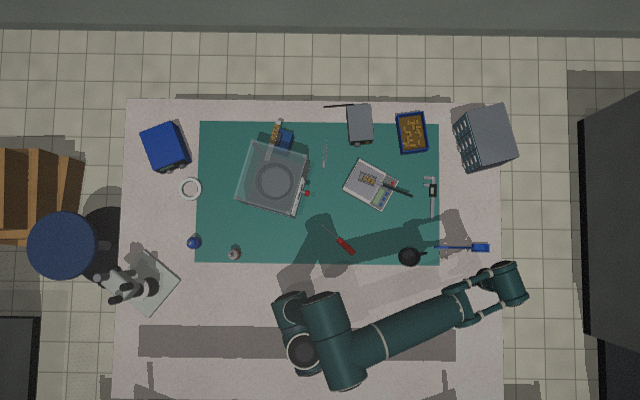

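Scene view: the arm is at the top and the steel boat is on the white scale at about (280,235), with its black handle out to (232,220). The hood is at (395,230) and the red knob at (356,193). Top view: the boat is at (366,179) with its handle end at (412,194), the knob at (307,193), and the plate along (310,150)-(298,215). Two objects could be the boat. The steel one on the scale at top (366,179) fits. The blue one at top (470,247) is on the table, so it's the look-alike. I'll confirm with an enlarged crop.

```bash
cat > h.py <<'E'
import numpy as np, cv2
from workcell import *
from scipy.spatial.transform import Rotation as R
def ray(m,p):
    d=np.linalg.inv(m["camera_matrix"])@[p[0],p[1],1]; d=m["R"].T@d
    return -m["R"].T@m["t"], d/np.linalg.norm(d)
def onz(m,p,z):
    c,d=ray(m,p); return c+d*(z-c[2])/d[2]
def tri(obs):
    A=0;b=0
    for m,p in obs:
        c,d=ray(m,p); P=np.eye(3)-np.outer(d,d); A=A+P; b=b+P@c
    return np.linalg.solve(A,b)
def proj(m,X):
    x=m["camera_matrix"]@(m["R"]@np.asarray(X)+m["t"]); return x[:2]/x[2]
E
python3 - <<'E'
from h import *
a=cv2.imread("pics/top0.png")[125:225,225:425]; b=cv2.imread("pics/scene0.png")[155:275,220:450]
cv2.imwrite("pics/c1.png",cv2.resize(a,None,fx=4,fy=4,interpolation=cv2.INTER_CUBIC)); cv2.imwrite("pics/c2.png",cv2.resize(b,(736,384),interpolation=cv2.INTER_CUBIC))
E
```

```text
(no output)
```

View pics/c1.png

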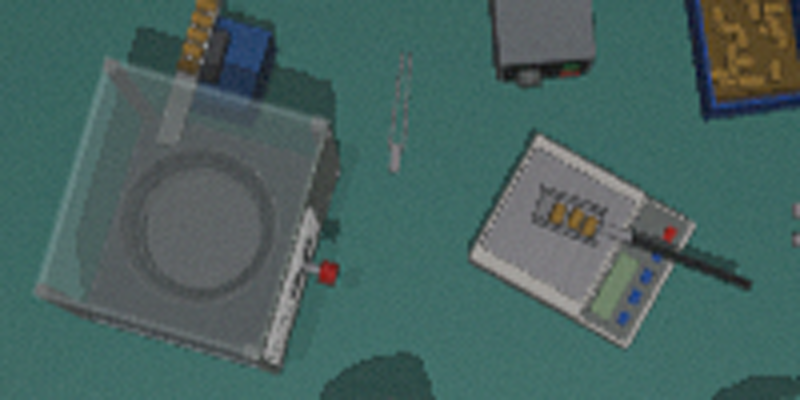

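View pics/c2.png

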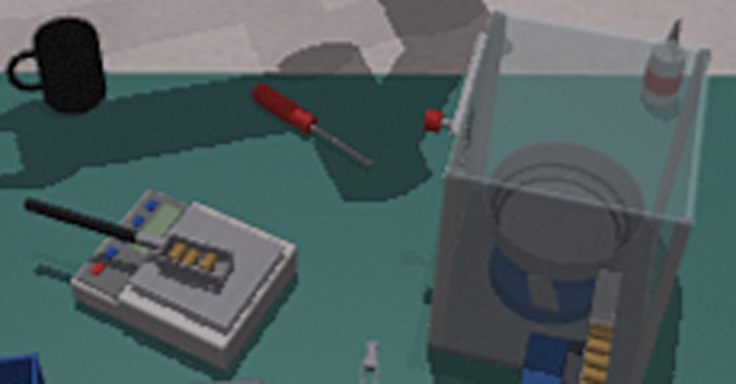

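The crops confirm it: the steel boat holds three brass bushes, with its black handle pointing right (towards -y) from crop (632,238) to (750,285). The plate runs along crop (330,122)-(285,367), and the knob is at (328,272). Measuring now.

Run:
```python
from h import *
np.set_printoptions(precision=4,suppress=True)
T=cv2.imread("pics/top0.png");S=cv2.imread("pics/scene0.png");mt,ms=camera_model("top"),camera_model("scene")
def red(I,x0,x1,y0,y1):
    I=I.astype(int); k=(I[...,2]>110)&(I[...,1]<80)&(I[...,0]<80); w=np.zeros_like(k); w[y0:y1,x0:x1]=1
    p=np.argwhere(k&w); return p[:,::-1].mean(0),len(p)
kt,n1=red(T,298,315,184,202);ks,n2=red(S,345,363,184,202);print(kt,n1,ks,n2)
K=tri([(mt,kt),(ms,ks)]);print("knob",K,onz(mt,kt,.205))
f=lambda x,y:(225+x/4,125+y/4)
C=[onz(mt,f(*p),.272) for p in((110,62),(330,122),(285,367),(40,293))];print(np.array(C))
for a,b in((1,0),(2,3),):
    d=C[b]-C[a];print("inward yaw",np.degrees(np.arctan2(d[1],d[0])),np.hypot(*d[:2]))
for a,b in((1,2),(0,3)):
    d=C[b]-C[a];print("left yaw-90",np.degrees(np.arctan2(d[1],d[0]))-90,np.hypot(*d[:2]))
# handle: dark mask
g=T.max(2); w=np.zeros(g.shape,bool); w[180:200,381:416]=1
p=np.argwhere((g<45)&w)[:,::-1].astype(np.float32); print(len(p),p.min(0),p.max(0))
vx,vy,x0,y0=cv2.fitLine(p,cv2.DIST_HUBER,0,.01,.01).ravel(); t=(p-[x0,y0])@[vx,vy]
e=[onz(mt,(x0+vx*q,y0+vy*q),.084) for q in(t.min(),t.max())];print("handle",e)
d=e[0]-e[1];print(np.degrees(np.arctan2(d[1],d[0])),np.hypot(*d[:2]))
P=[onz(mt,f(*p),.058) for p in((538,135),(650,195),(585,312),(470,255))]
print("scale corners",np.array(P))
# bushes
b=T.astype(int);k=(b[...,2]>120)&(b[...,0]<80);w[:]=0;w[165:190,355:380]=1
p=np.argwhere(k&w);print("bush",onz(mt,p[:,::-1].mean(0),.070),len(p))
print(camera_model("wrist"))
```

```text
[306.5333 192.8667] 15 [355.0625 191.125 ] 16
knob [0.5623 0.0075 0.2046] [0.5623 0.0079 0.205 ]
[[0.7472 0.2084 0.272 ]
 [0.6942 0.0037 0.272 ]
 [0.4672 0.0402 0.272 ]
 [0.5315 0.2661 0.272 ]]
inward yaw 75.49208684849015 0.21146564014653507
inward yaw 74.11225151717584 0.23485559057142705
left yaw-90 80.85213584629807 0.22988796405938874
left yaw-90 75.01801023591452 0.22323498128385805
41 [383. 184.] [411. 196.]
handle [array([ 0.6144, -0.2943,  0.084 ]), array([ 0.5708, -0.4091,  0.084 ])]
69.23661936631235 0.12277578789309511
scale corners [[ 0.722  -0.2     0.058 ]
 [ 0.6615 -0.3157  0.058 ]
 [ 0.5399 -0.25    0.058 ]
 [ 0.5966 -0.1316  0.058 ]]
bush [ 0.6359 -0.2347  0.07  ] 16
{'camera_matrix': array([[288.1194,   0.    , 317.8923],
       [  0.    , 288.1194, 197.3129],
       [  0.    ,   0.    ,   1.    ]]), 'R': array([[ 0.3865, -0.9223, -0.0028],
       [-0.873 , -0.3668,  0.3215],
       [-0.2975, -0.1218, -0.9469]]), 't': array([-0.6745, -0.0422,  0.3819])}
```

```bash
cat >> h.py <<'E'
np.set_printoptions(precision=4,suppress=True)
def frame(yaw,tilt,flip=0):
    "tool z = inward*sin(tilt)-Z*cos(tilt); tool y = -left (or left if flip)"
    i=np.array([np.cos(yaw),np.sin(yaw),0]);l=np.array([-i[1],i[0],0])
    z=i*np.sin(tilt)-np.array([0,0,1])*np.cos(tilt); y=l if flip else -l
    return np.column_stack([np.cross(y,z),y,z])
def rows(Rt,g,n,back=.019):
    "n rows, straight line, from measured pose to grasp point g with orientation Rt"
    s=read_state(); R0=R.from_rotvec(s["tcp_rot"]); p0=s["tool_pos"]; p1=np.asarray(g)+back*Rt[:,2]
    w=(R0.inv()*R.from_matrix(Rt)).as_rotvec(); print("dist",np.linalg.norm(p1-p0),"deg",np.degrees(np.linalg.norm(w)),"q",s["q"])
    for k in range(n):
        Rk=R0*R.from_rotvec(w*k/n); d=Rk.inv().apply((p1-p0)/n)*100
        print([round(float(v),2) for v in d]+[round(float(v),3) for v in w/n])
def st():
    s=read_state(); Rm=R.from_rotvec(s["tcp_rot"]).as_matrix(); g=s["tool_pos"]-.019*Rm[:,2]
    print("t",s["time"],"grasp pt",g,"z",Rm[:,2],"y",Rm[:,1],"F",s["wrist_force"],"w",s["width"],"gf",s["grip_force"],"q",s["q"]); return g,Rm,s
E
python3 - <<'E'
from h import *
yaw=np.radians(76);i=np.array([np.cos(yaw),np.sin(yaw),0])
K=np.array([.5623,.0077,.2])
rows(frame(yaw,np.radians(45)),K-.13*i+[0,0,.03],16)
E
```

```text
dist 0.5846018705101165 deg 68.6112660650577 q [-1.2109  0.2647  1.6052  0.      1.2737 -0.0369]
[2.82, -2.32, 0.09, 0.023, 0.045, -0.055]
[2.94, -2.15, 0.27, 0.023, 0.045, -0.055]
[3.04, -1.98, 0.45, 0.023, 0.045, -0.055]
[3.12, -1.8, 0.64, 0.023, 0.045, -0.055]
[3.18, -1.61, 0.82, 0.023, 0.045, -0.055]
[3.22, -1.41, 1.0, 0.023, 0.045, -0.055]
[3.24, -1.21, 1.17, 0.023, 0.045, -0.055]
[3.25, -1.0, 1.35, 0.023, 0.045, -0.055]
[3.23, -0.79, 1.51, 0.023, 0.045, -0.055]
[3.2, -0.58, 1.67, 0.023, 0.045, -0.055]
[3.14, -0.37, 1.83, 0.023, 0.045, -0.055]
[3.07, -0.15, 1.98, 0.023, 0.045, -0.055]
[2.98, 0.06, 2.11, 0.023, 0.045, -0.055]
[2.87, 0.27, 2.24, 0.023, 0.045, -0.055]
[2.75, 0.48, 2.36, 0.023, 0.045, -0.055]
[2.6, 0.68, 2.47, 0.023, 0.045, -0.055]
```

```bash
python3 -m crank '[[[2.82,-2.32,0.09,0.023,0.045,-0.055],[2.94,-2.15,0.27,0.023,0.045,-0.055],[3.04,-1.98,0.45,0.023,0.045,-0.055],[3.12,-1.8,0.64,0.023,0.045,-0.055],[3.18,-1.61,0.82,0.023,0.045,-0.055],[3.22,-1.41,1.0,0.023,0.045,-0.055],[3.24,-1.21,1.17,0.023,0.045,-0.055],[3.25,-1.0,1.35,0.023,0.045,-0.055]]]' 6
python3 -m crank '[[[3.23,-0.79,1.51,0.023,0.045,-0.055],[3.2,-0.58,1.67,0.023,0.045,-0.055],[3.14,-0.37,1.83,0.023,0.045,-0.055],[3.07,-0.15,1.98,0.023,0.045,-0.055],[2.98,0.06,2.11,0.023,0.045,-0.055],[2.87,0.27,2.24,0.023,0.045,-0.055],[2.75,0.48,2.36,0.023,0.045,-0.055],[2.6,0.68,2.47,0.023,0.045,-0.055]]]'
python3 -m crank '[[[0,0,0,0,0,0]]]'
python3 - <<'E'
from h import *
g,Rm,s=st()
m=camera_model("wrist"); I=read_camera("wrist"); cv2.imwrite("pics/w1.png",I)
print(-m["R"].T@m["t"])
E
```

```text
time: 0.77
tool_pos: [0.3981, -0.3626, 0.2237]
tcp_rot: [-2.604, -1.171, -0.457]
wrist_force: [0.1, 0.9, -0.3]
width: 0.703
grip_force: 0.0
time: 1.43
tool_pos: [0.5345, -0.1043, 0.2158]
tcp_rot: [-1.995, -1.562, -0.819]
wrist_force: [0.6, -0.1, 0.4]
width: 0.701
grip_force: 0.0
time: 1.52
tool_pos: [0.5346, -0.1012, 0.2144]
tcp_rot: [-1.989, -1.56, -0.817]
wrist_force: [-1.0, -0.7, -0.4]
width: 0.707
grip_force: 0.0
t 1.5167 grasp pt [ 0.5316 -0.1143  0.2278] z [ 0.1605  0.6892 -0.7066] y [ 0.972  -0.2348 -0.0082] F [-0.9706 -0.7416 -0.3696] w 0.7067596080079467 gf 0.0 q [-0.661   0.2023  1.9104  0.703   1.46   -0.6601]
[ 0.5264 -0.1436  0.3743]
```

View pics/w1.png

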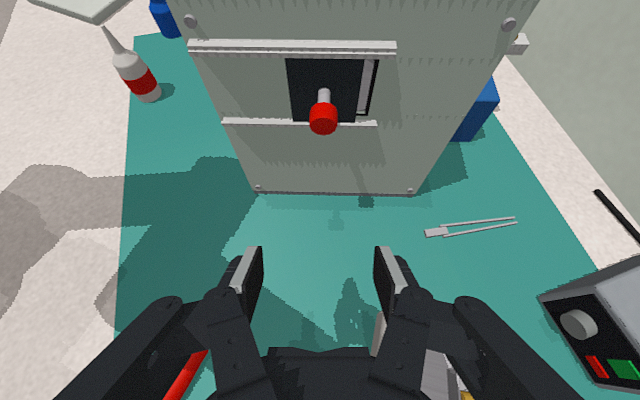

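Wrist view: the knob is at (323,118) on the dark panel, and the slot shows a little at the right (360-378), so it's slightly ajar. The plate's bottom edge runs (255,193)-(417,194).

Run:
```python
from h import *
m=camera_model("wrist"); I=cv2.imread("pics/w1.png").astype(int)
k=(I[...,2]>130)&(I[...,1]<70)&(I[...,0]<70); k[200:]=0
p=np.argwhere(k)[:,::-1]; p=p[(abs(p[:,0]-323)<30)]; c=p.mean(0); print(c,len(p),p.min(0),p.max(0))
K=onz(m,c,.2);print("knob",K)
a,b=onz(m,(255,193),.012),onz(m,(417,194),.012); print(a,b,np.linalg.norm(a-b))
d=a-b; yaw=np.arctan2(d[1],d[0])-np.pi/2; print("yaw",np.degrees(yaw))
i=np.array([np.cos(yaw),np.sin(yaw),0]);l=np.array([-i[1],i[0],0]); M=(a+b)/2
print("knob in cover (x,y)",(K-M)@i,(K-M)@l)
rows(frame(yaw,np.radians(45)),K+np.array([0,0,0])-.006*i,7)
```

```text
[322.8311 112.0594] 438 [309 102] [336 125]
knob [0.5659 0.0104 0.2   ]
[0.4797 0.0566 0.012 ] [0.7008 0.     0.012 ] 0.22821795505283218
yaw 75.64480264773226
knob in cover (x,y) -0.0234042946214384 0.01913495918204631
dist 0.12854503562269673 deg 0.8506245305066814 q [-0.6634  0.2013  1.9098  0.6997  1.4598 -0.6587]
[0.99, 0.06, 1.55, -0.002, 0.0, 0.0]
[0.99, 0.06, 1.55, -0.002, 0.0, 0.0]
[0.99, 0.06, 1.55, -0.002, 0.0, 0.0]
[0.99, 0.05, 1.55, -0.002, 0.0, 0.0]
[0.99, 0.05, 1.55, -0.002, 0.0, 0.0]
[0.99, 0.05, 1.55, -0.002, 0.0, 0.0]
[0.99, 0.04, 1.55, -0.002, 0.0, 0.0]
```

```bash
python3 -m crank '[[[0.99,0.06,1.55,-0.002,0,0],[0.99,0.06,1.55,-0.002,0,0],[0.99,0.06,1.55,-0.002,0,0],[0.99,0.05,1.55,-0.002,0,0],[0.99,0.05,1.55,-0.002,0,0],[0.99,0.05,1.55,-0.002,0,0],[0.9,0.04,1.4,-0.002,0,0]]]'
python3 -m crank '[[[0,0,0,0,0,0],[0,0,0,0,0,0],[0,0,0,0,0,0],[0,0,0,0,0,0],[0,0,0,0,0,0],[0,0,0,0,0,0]]]' 1 20
python3 - <<'E'
from h import *
st(); cv2.imwrite("pics/w2.png",read_camera("wrist"))
E
```

```text
time: 2.15
tool_pos: [0.5679, 0.0133, 0.188]
tcp_rot: [-2.01, -1.558, -0.83]
wrist_force: [-0.1, -0.6, -0.1]
width: 0.706
grip_force: 0.0
time: 2.65
tool_pos: [0.568, 0.0122, 0.1885]
tcp_rot: [-2.01, -1.558, -0.831]
wrist_force: [-2.1, -2.1, 2.6]
width: 0.242
grip_force: 20.6
t 2.65 grasp pt [ 0.5646 -0.0007  0.202 ] z [ 0.1797  0.6802 -0.7107] y [ 0.968  -0.2508  0.0048] F [-2.1266 -2.1142  2.6447] w 0.24223780415722992 gf 20.605558454990387 q [-0.4626  0.1689  2.0021  0.8015  1.2833 -0.5754]
```

View pics/w2.png

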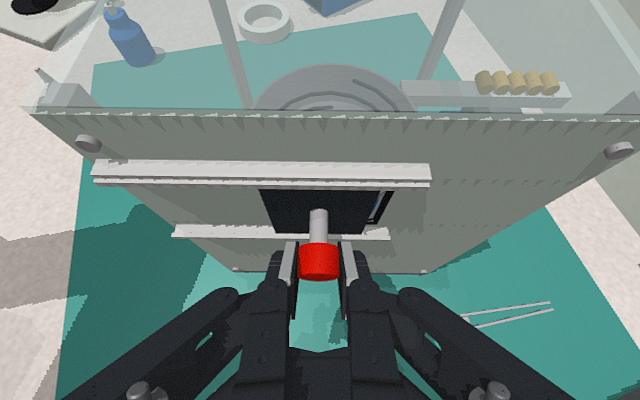

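Wrist view: the knob (318,262) is held between the pads at a 20.7 mm opening. Next I slide it left (tool -y).

```bash
python3 -m crank '[[[0,-0.6,0,0,0,0],[0,-0.6,0,0,0,0],[0,-0.6,0,0,0,0],[0,-0.6,0,0,0,0],[0,-0.6,0,0,0,0],[0,-0.6,0,0,0,0],[0,-0.6,0,0,0,0],[0,-0.4,0,0,0,0]]]'
python3 -m crank '[[[0,-0.2,0,0,0,0],[0,-0.2,0,0,0,0],[0,-0.2,0,0,0,0]]]'
python3 -m crank '[[[0,-0.2,0,0,0,0],[0,-0.2,0,0,0,0]]]'
python3 - <<'E'
from h import *
st()
E
```

```text
time: 3.37
tool_pos: [0.523, 0.0245, 0.1885]
tcp_rot: [-2.009, -1.559, -0.831]
wrist_force: [-0.1, -5.5, 2.4]
width: 0.248
grip_force: 20.8
time: 3.62
tool_pos: [0.5175, 0.0261, 0.1885]
tcp_rot: [-2.009, -1.559, -0.832]
wrist_force: [0.5, -4.1, 2.1]
width: 0.242
grip_force: 20.8
time: 3.78
tool_pos: [0.5166, 0.0262, 0.1887]
tcp_rot: [-2.015, -1.558, -0.838]
wrist_force: [14.8, -0.4, -6.0]
width: 0.248
grip_force: 20.3
t 3.7833 grasp pt [0.513  0.0133 0.2022] z [ 0.1867  0.6781 -0.7108] y [ 0.9668 -0.2554  0.0103] F [14.8101 -0.4237 -5.9548] w 0.2476755413383477 gf 20.309728682041168 q [-0.4845  0.0683  2.1153  0.7993  1.2812 -0.5995]
```

```bash
python3 -m crank '[[[0,0.2,0,0,0,0],[0,0,0,0,0,0],[0,0,0,0,0,0],[0,0,0,0,0,0]]]' 5
python3 -m crank '[[[0,0,-2,0,0,0],[0,0,-2.5,0,0,0],[0,1,-2.5,0,0,0],[0,2,-2.5,0,0,0],[0,2,-2,0,0,0],[0,1.5,-1,0,0,0],[0,0,0,0,0,0]]]'
python3 - <<'E'
from h import *
st(); m=camera_model("wrist");I=read_camera("wrist"); cv2.imwrite("pics/w3.png",I)
import pickle; pickle.dump(m,open("w3.pkl","wb"))
E
```

```text
time: 4.12
tool_pos: [0.5148, 0.0275, 0.1877]
tcp_rot: [-2.007, -1.558, -0.829]
wrist_force: [0.1, 1.4, -0.2]
width: 0.583
grip_force: 0.0
time: 4.7
tool_pos: [0.559, -0.0769, 0.2792]
tcp_rot: [-2.011, -1.561, -0.835]
wrist_force: [-0.7, -0.4, 0.7]
width: 0.588
grip_force: 0.0
t 4.7 grasp pt [ 0.5556 -0.0898  0.2927] z [ 0.1831  0.679  -0.711 ] y [ 0.9678 -0.2515  0.0091] F [-0.7216 -0.3778  0.7147] w 0.5877505908364582 gf 0.0 q [-0.606   0.1357  1.8561  0.7265  1.4958 -0.5444]
```

View pics/w3.png

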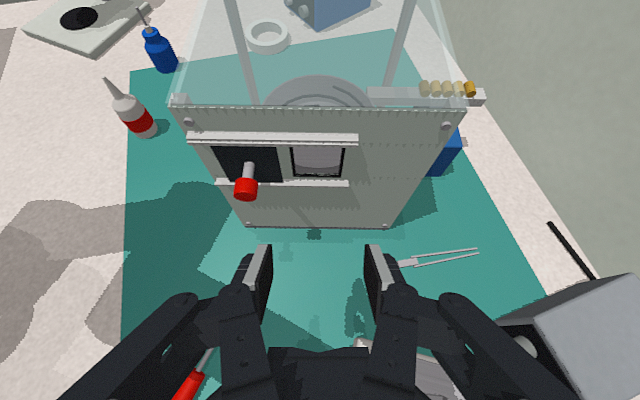

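Wrist view: the shutter is open, with the knob at (246,187) and the slot free at about x 291-345, y 147-178. The plate's top edge runs (172,107)-(463,108) and its bottom edge (247,227)-(390,227).

Run:
```python
from h import *
import pickle; m=pickle.load(open("w3.pkl","rb")); I=cv2.imread("pics/w3.png"); g=I.max(2)
for r in (150,158,166,172): print(r,g[r,278:352].tolist())
print(g[140:186,318].tolist())
# plate bottom line: transition light->teal
s=I[...,2].astype(int); 
pts=[]
for c in range(255,385,10):
    col=s[205:240,c]; d=np.diff(col); r=205+np.argmin(d)+.5; pts.append((c,r))
print(pts)
# top edge colums
print([(c,[int(v) for v in g[100:116,c]]) for c in (220,300,420)])
```

```text
150 [112, 110, 110, 111, 110, 110, 111, 109, 111, 113, 120, 78, 9, 15, 11, 104, 121, 114, 113, 112, 113, 116, 112, 115, 114, 115, 113, 115, 111, 113, 117, 114, 114, 112, 114, 116, 115, 113, 112, 111, 113, 112, 114, 113, 113, 113, 110, 115, 114, 113, 115, 114, 114, 114, 112, 110, 115, 110, 111, 112, 111, 113, 120, 90, 37, 11, 7, 100, 117, 109, 112, 111, 109, 109]
158 [72, 109, 111, 112, 111, 111, 107, 110, 110, 111, 111, 116, 87, 26, 13, 19, 104, 120, 115, 112, 116, 114, 117, 113, 114, 113, 114, 117, 114, 114, 113, 114, 117, 114, 115, 116, 115, 114, 112, 118, 113, 113, 114, 114, 114, 115, 116, 115, 116, 115, 116, 116, 112, 113, 117, 113, 116, 115, 116, 115, 115, 123, 89, 22, 13, 26, 98, 115, 114, 111, 113, 112, 108, 107]
166 [30, 21, 98, 117, 114, 114, 112, 113, 109, 110, 108, 111, 116, 94, 45, 7, 20, 69, 87, 82, 82, 79, 79, 84, 95, 102, 108, 108, 110, 111, 115, 113, 112, 112, 117, 113, 115, 114, 112, 114, 109, 113, 114, 113, 115, 110, 113, 114, 111, 115, 117, 117, 115, 113, 110, 103, 88, 77, 79, 80, 85, 53, 15, 5, 56, 106, 116, 112, 111, 108, 109, 111, 109, 107]
172 [31, 31, 23, 96, 
[... 426 characters left out ...]
4, 109, 117, 75, 84, 87, 82, 89, 108, 67, 38, 25, 76, 114, 138, 206, 196, 193, 191, 197, 194]
[(255, np.float64(225.5)), (265, np.float64(225.5)), (275, np.float64(225.5)), (285, np.float64(225.5)), (295, np.float64(226.5)), (305, np.float64(226.5)), (315, np.float64(226.5)), (325, np.float64(226.5)), (335, np.float64(226.5)), (345, np.float64(226.5)), (355, np.float64(226.5)), (365, np.float64(227.5)), (375, np.float64(227.5))]
[(220, [166, 164, 168, 166, 140, 135, 147, 176, 129, 116, 122, 120, 122, 119, 121, 121]), (300, [146, 142, 141, 144, 153, 134, 125, 151, 196, 146, 103, 109, 114, 115, 120, 120]), (420, [148, 148, 150, 146, 148, 149, 129, 114, 130, 141, 140, 138, 120, 122, 119, 122])]
```

Run:
```python
from h import *
import pickle; m=pickle.load(open("w3.pkl","rb"))
a,b=onz(m,(255,225.3),.012),onz(m,(375,227.4),.012); d=a-b; yb=np.degrees(np.arctan2(d[1],d[0])-np.pi/2); print("bottom line",a,b,yb)
c1,c2=onz(m,(294.9,174.2),.170),onz(m,(338.4,174.2),.170)  # inner slot bottom corners
# outer face point at slot bottom
print("slot bottom",c1,c2,np.linalg.norm(c1-c2),np.degrees(np.arctan2(*(c1-c2)[[1,0]]))-90)
print("mid z.17",onz(m,(316.8,174.2),.170),"outer",onz(m,(316.8,176.8),.167))
# top bars ends, upper plate edge
t1,t2=onz(m,(172,107),.270),onz(m,(463,108),.270);print("top",t1,t2,np.linalg.norm(t1-t2),np.degrees(np.arctan2(*(t1-t2)[[1,0]]))-90,(t1+t2)/2)
```

```text
bottom line [0.4953 0.0602 0.012 ] [0.6772 0.01   0.012 ] 74.55149489528681
slot bottom [0.5657 0.042  0.17  ] [0.6113 0.0304 0.17  ] 0.047077075534977156 75.72049219360662
mid z.17 [0.5886 0.0362 0.17  ] outer [0.5883 0.0347 0.167 ]
top [0.4806 0.0644 0.27  ] [0.698  0.0087 0.27  ] 0.2243587692443127 75.62996739135022 [0.5893 0.0365 0.27  ]
```

Run:
```python
from h import *
rows(frame(np.radians(69.2),np.radians(45)),[.549,-.467,.182],12)
```

```text
dist 0.39442998880819263 deg 6.336618900357554 q [-0.6053  0.135   1.8602  0.7257  1.4963 -0.5448]
[-2.82, 0.76, -1.51, -0.006, 0.0, 0.007]
[-2.82, 0.79, -1.5, -0.006, 0.0, 0.007]
[-2.81, 0.81, -1.5, -0.006, 0.0, 0.007]
[-2.8, 0.84, -1.5, -0.006, 0.0, 0.007]
[-2.8, 0.87, -1.49, -0.006, 0.0, 0.007]
[-2.79, 0.9, -1.49, -0.006, 0.0, 0.007]
[-2.78, 0.93, -1.48, -0.006, 0.0, 0.007]
[-2.78, 0.96, -1.48, -0.006, 0.0, 0.007]
[-2.77, 0.98, -1.47, -0.006, 0.0, 0.007]
[-2.76, 1.01, -1.47, -0.006, 0.0, 0.007]
[-2.75, 1.04, -1.46, -0.006, 0.0, 0.007]
[-2.75, 1.07, -1.46, -0.006, 0.0, 0.007]
```

```bash
python3 -m crank '[[[-2.82,0.76,-1.51,-0.006,0,0.007],[-2.82,0.79,-1.5,-0.006,0,0.007],[-2.81,0.81,-1.5,-0.006,0,0.007],[-2.8,0.84,-1.5,-0.006,0,0.007],[-2.8,0.87,-1.49,-0.006,0,0.007],[-2.79,0.9,-1.49,-0.006,0,0.007]]]'
python3 -m crank '[[[-2.78,0.93,-1.48,-0.006,0,0.007],[-2.78,0.96,-1.48,-0.006,0,0.007],[-2.77,0.98,-1.47,-0.006,0,0.007],[-2.76,1.01,-1.47,-0.006,0,0.007],[-2.75,1.04,-1.46,-0.006,0,0.007],[-2.75,1.07,-1.46,-0.006,0,0.007],[0,0,0,0,0,0],[0,0,0,0,0,0]]]' 4
python3 - <<'E'
from h import *
st(); m=camera_model("wrist");I=read_camera("wrist"); cv2.imwrite("pics/w4.png",I)
import pickle; pickle.dump(m,open("w4.pkl","wb"))
E
```

```text
time: 5.25
tool_pos: [0.553, -0.2635, 0.2209]
tcp_rot: [-2.056, -1.504, -0.846]
wrist_force: [0.9, 0.9, 0.7]
width: 0.586
grip_force: 0.0
time: 5.92
tool_pos: [0.5512, -0.4531, 0.1653]
tcp_rot: [-2.107, -1.447, -0.864]
wrist_force: [0.3, 1.0, -0.1]
width: 0.468
grip_force: 0.0
t 5.9167 grasp pt [ 0.5465 -0.4657  0.1788] z [ 0.2458  0.6622 -0.7078] y [ 0.9346 -0.3556 -0.0082] F [ 0.2541  0.9742 -0.0978] w 0.4678644468210112 gf 0.0 q [-1.0027  0.6639  1.3491  0.6009  1.653  -0.7505]
```

View pics/w4.png

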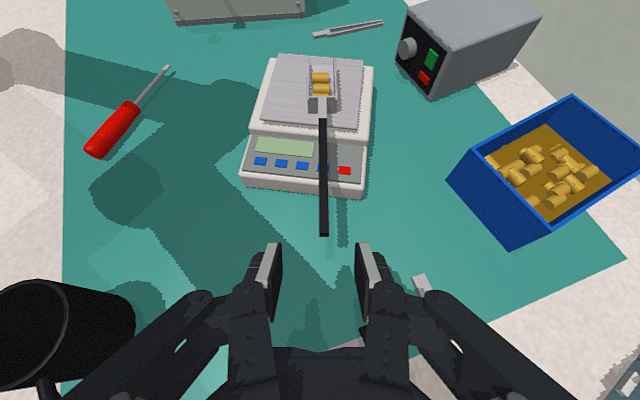

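Wrist view: the black handle runs from (322,118) to its end at (324,235). The three bushes are at about (320,84) in the boat. The pan corners are at about (276,55), (364,61), (359,131) and (250,124).

Run:
```python
from h import *
import pickle; m=pickle.load(open("w4.pkl","rb")); I=cv2.imread("pics/w4.png"); g=I.max(2)
pts=[]
for r in range(122,230,6):
    c=np.where(g[r,312:334]<38)[0]+312; pts.append(((c.min()+c.max())/2,r,len(c)))
print(pts)
col=g[215:245,323:327].min(1); e=215+np.where(col<40)[0].max()+.5; print("end row",e)
P=np.array([onz(m,(c,r),.084) for c,r,n in pts]); 
vx,vy,x,y=cv2.fitLine(P[:,:2].astype(np.float32),cv2.DIST_HUBER,0,.001,.001).ravel(); s=np.sign(vy); u=np.array([vx,vy])*s
print("yaw",np.degrees(np.arctan2(u[1],u[0])))
tail=onz(m,(324,e-3),.084)[:2]; tail=np.array([x,y])+u*((tail-[x,y])@u); st0=onz(m,(322.3,118),.084)[:2]
print("tail",tail,"len",np.linalg.norm(st0-tail)); B=tail+.195*u; G=tail+.03*u; print("boat",B,"grip",G)
for p in((276,55),(364,61),(359,131),(250,124)): print(onz(m,p,.058))
C=np.mean([onz(m,p,.058) for p in((276,55),(364,61),(359,131),(250,124))],0);print("pan",C)
yaw=np.arctan2(u[1],u[0]);np.save("boat0.npy",[*B,*G,yaw])
rows(frame(yaw,np.radians(45)),[*G,.078],8)
```

```text
[(np.float64(322.0), 122, 5), (np.float64(322.0), 128, 5), (np.float64(322.0), 134, 3), (np.float64(322.0), 140, 2), (np.float64(323.0), 146, 3), (np.float64(323.0), 152, 4), (np.float64(323.5), 158, 2), (np.float64(323.0), 164, 2), (np.float64(321.0), 170, 2), (np.float64(321.5), 176, 2), (np.float64(323.0), 182, 3), (np.float64(323.5), 188, 2), (np.float64(323.5), 194, 3), (np.float64(323.5), 200, 3), (np.float64(323.5), 206, 3), (np.float64(323.5), 212, 2), (np.float64(327.0), 218, 1), (np.float64(323.5), 224, 2)]
end row 235.5
yaw 69.657715
tail [ 0.5708 -0.4161] len 0.13003904395702717
boat [ 0.6386 -0.2333] grip [ 0.5812 -0.388 ]
[ 0.6061 -0.1462  0.058 ]
[ 0.7131 -0.201   0.058 ]
[ 0.6577 -0.3066  0.058 ]
[ 0.5418 -0.2503  0.058 ]
pan [ 0.6297 -0.226   0.058 ]
dist 0.1322615238931358 deg 0.5857122997108306 q [-1.0014  0.6619  1.3497  0.6014  1.6532 -0.7504]
[-0.16, 0.07, 1.64, 0.0, 0.0, -0.001]
[-0.16, 0.07, 1.64, 0.0, 0.0, -0.001]
[-0.16, 0.07, 1.64, 0.0, 0.0, -0.001]
[-0.16, 0.07, 1.64, 0.0, 0.0, -0.001]
[-0.16, 0.07, 1.64, 0.0, 0.0, -0.001]
[-0.16, 0.07, 1.64, 0.0, 0.0, -0.001]
[-0.16, 0.07, 1.64, 0.0, 0.0, -0.001]
[-0.16, 0.07, 1.64, 0.0, 0.0, -0.001]
```

```bash
python3 -m crank '[[[-0.16,0.07,1.64,0,0,-0.001],[-0.16,0.07,1.64,0,0,-0.001],[-0.16,0.07,1.64,0,0,-0.001],[-0.16,0.07,1.64,0,0,-0.001],[-0.16,0.07,1.64,0,0,-0.001],[-0.16,0.07,1.64,0,0,-0.001],[-0.16,0.07,1.64,0,0,-0.001],[-0.16,0.07,1.64,0,0,-0.001]]]'
python3 -m crank '[[[0,0,0,0,0,0],[0,0,0,0,0,0]]]'
python3 - <<'E'
from h import *
st(); m=camera_model("wrist");I=read_camera("wrist"); cv2.imwrite("pics/w5.png",I)
import pickle; pickle.dump(m,open("w5.pkl","wb"))
g=I.max(2); 
for r in (120,150,180,200,220,240): print(r,np.where(g[r,290:350]<45)[0]+290)
E
```

```text
time: 6.63
tool_pos: [0.5876, -0.3763, 0.0648]
tcp_rot: [-2.104, -1.462, -0.868]
wrist_force: [-0.4, -1.2, -0.0]
width: 0.471
grip_force: 0.0
time: 6.8
tool_pos: [0.5869, -0.3762, 0.0646]
tcp_rot: [-2.102, -1.461, -0.867]
wrist_force: [0.6, -0.3, -0.6]
width: 0.467
grip_force: 0.0
t 6.8 grasp pt [ 0.5822 -0.3887  0.0781] z [ 0.2454  0.661  -0.7091] y [ 0.9373 -0.3485 -0.0006] F [ 0.6072 -0.3015 -0.5725] w 0.4674596940541193 gf 0.0 q [-0.9111  0.6967  1.5011  0.6473  1.4557 -0.805 ]
120 [310 311 312 314 315 316 317 319 321]
150 [309 310 311 313 317 318 321 322]
180 [308 309 316 319 320 321 322]
200 [308 318 322]
220 [307 310 322]
240 []
```

View pics/w5.png

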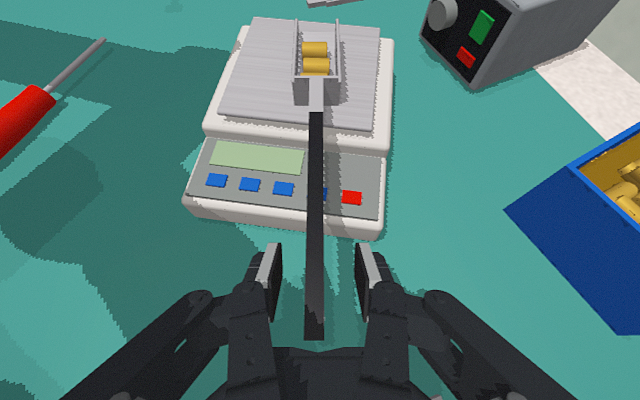

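Wrist view: the handle centre line is at (316,110)-(314,335) between the pads (272 and 366, centre about 319). The gripper therefore sits slightly to the right of the handle.

Run:
```python
from h import *
import pickle; m=pickle.load(open("w5.pkl","rb"))
a,b=onz(m,(315.6,120),.084),onz(m,(314.5,220),.084);d=a-b;yaw=np.arctan2(d[1],d[0]);print(a,b,np.degrees(yaw))
g,Rm,s=st(); i=d[:2]/np.linalg.norm(d[:2]);l=np.array([-i[1],i[0]]);print("lateral (left+)",(b[:2]-g[:2])@l, "tool y yaw",np.degrees(np.arctan2(Rm[1,2],Rm[0,2])))
t=onz(m,(313.5,338),.078);print("tail",t,(t[:2]-g[:2])@i)
```

```text
[ 0.6141 -0.3005  0.084 ] [ 0.5904 -0.3633  0.084 ] 69.3160750163876
t 6.85 grasp pt [ 0.5825 -0.39    0.0792] z [ 0.247   0.6596 -0.7099] y [ 0.937  -0.3493  0.0015] F [ 0.4383 -0.3134  0.7307] w 0.4646314274577186 gf 0.0 q [-0.9119  0.6958  1.4995  0.6474  1.4559 -0.8049]
lateral (left+) 0.0020945125287807377 tool y yaw 69.47272401493862
tail [ 0.5708 -0.4152  0.078 ] -0.027807427714992596
```

```bash
python3 -m crank '[[[0,-0.2,0,0,0,0],[0,0,0,0,0,0]]]'
python3 -m crank '[[[0,0,0,0,0,0],[0,0,0,0,0,0],[0,0,0,0,0,0],[0,0,0,0,0,0],[0,0,0,0,0,0],[0,0,0,0,0,0]]]' 0 110
python3 - <<'E'
from h import *
st()
E
python3 -m crank '[[[0.21,0,-0.21,0,0,0],[0.35,0,-0.35,0,0,0],[0.56,0,-0.56,0,0,0],[0.56,0,-0.56,0,0,0],[0.56,0,-0.56,0,0,0],[0.35,0,-0.35,0,0,0],[0.2,0,-0.2,0,0,0],[0,0,0,0,0,0]]]'
python3 -m crank '[[[0,0,0,0,0,0],[0,0,0,0,0,0]]]'
python3 - <<'E'
from h import *
st(); m=camera_model("wrist");I=read_camera("wrist"); cv2.imwrite("pics/w6.png",I)
for n in("top","scene"): cv2.imwrite(f"pics/{n}6.png",read_camera(n))
import pickle; pickle.dump(m,open("w6.pkl","wb"))
E
```

```text
time: 7.02
tool_pos: [0.5853, -0.3782, 0.0671]
tcp_rot: [-2.106, -1.463, -0.869]
wrist_force: [-0.6, 0.3, 0.5]
width: 0.471
grip_force: 0.0
time: 7.52
tool_pos: [0.5853, -0.3775, 0.0664]
tcp_rot: [-2.105, -1.462, -0.868]
wrist_force: [-1.1, -1.4, 1.6]
width: 0.079
grip_force: 107.4
t 7.5167 grasp pt [ 0.5806 -0.39    0.0799] z [ 0.248   0.6586 -0.7104] y [ 0.9368 -0.3499  0.0026] F [-1.0648 -1.4018  1.5885] w 0.07939773057479303 gf 107.39275217056274 q [-0.9139  0.6922  1.5038  0.6468  1.4549 -0.8071]
time: 8.18
tool_pos: [0.5857, -0.3773, 0.1069]
tcp_rot: [-2.105, -1.464, -0.869]
wrist_force: [-0.1, -1.2, -1.2]
width: 0.078
grip_force: 107.9
time: 8.35
tool_pos: [0.585, -0.3766, 0.1051]
tcp_rot: [-2.104, -1.462, -0.867]
wrist_force: [-0.6, 1.1, -1.7]
width: 0.08
grip_force: 107.9
t 8.35 grasp pt [ 0.5803 -0.3892  0.1186] z [ 0.247   0.6593 -0.7101] y [ 0.9369 -0.3495  0.0013] F [-0.6452  1.0836 -1.7156] w 0.08002844106618527 gf 107.94398546218872 q [-0.9134  0.6488  1.4942  0.6434  1.4981 -0.774 ]
```

View pics/w6.png

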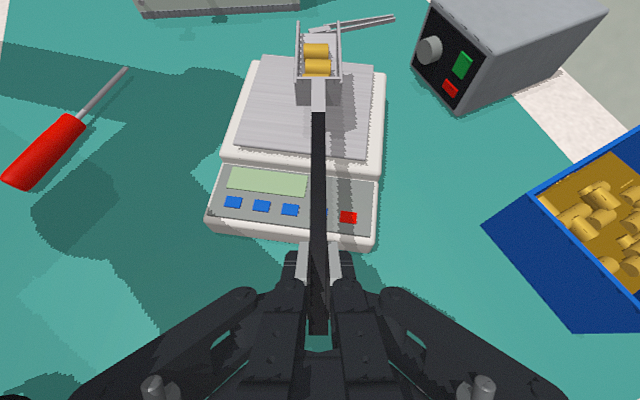

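Wrist view: the boat is lifted off the pan with its bushes aboard, and the handle is still at (318,112)-(318,330) with no sag. Next I move to a staging pose in front of the slot.

```bash
cat >> h.py <<'E'
YC=np.radians(75.4); IC=np.array([np.cos(YC),np.sin(YC),0]); LC=np.array([-IC[1],IC[0],0]); C=np.array([.5884,.0355,.2])
def cov(x,y,z): return C+IC*x+LC*y+np.array([0,0,z])
E
python3 - <<'E'
from h import *
rows(frame(YC,np.radians(45)),cov(-.247,0,.007),14)
E
```

```text
dist 0.21343049851806406 deg 5.866276817387605 q [-0.9134  0.6492  1.4942  0.6436  1.4982 -0.774 ]
[1.23, -0.84, 0.33, 0.005, 0.0, -0.005]
[1.24, -0.83, 0.33, 0.005, 0.0, -0.005]
[1.24, -0.82, 0.34, 0.005, 0.0, -0.005]
[1.24, -0.81, 0.34, 0.005, 0.0, -0.005]
[1.25, -0.8, 0.35, 0.005, 0.0, -0.005]
[1.25, -0.79, 0.35, 0.005, 0.0, -0.005]
[1.26, -0.79, 0.36, 0.005, 0.0, -0.005]
[1.26, -0.78, 0.36, 0.005, 0.0, -0.005]
[1.26, -0.77, 0.37, 0.005, 0.0, -0.005]
[1.27, -0.76, 0.37, 0.005, 0.0, -0.005]
[1.27, -0.75, 0.37, 0.005, 0.0, -0.005]
[1.28, -0.74, 0.38, 0.005, 0.0, -0.005]
[1.28, -0.74, 0.38, 0.005, 0.0, -0.005]
[1.28, -0.73, 0.39, 0.005, 0.0, -0.005]
```

```bash
python3 -m crank '[[[0.6,-0.42,0.16,0.002,0,-0.002],[0.63,-0.42,0.17,0.003,0,-0.003],[1.24,-0.83,0.33,0.005,0,-0.005],[1.24,-0.82,0.34,0.005,0,-0.005],[1.24,-0.81,0.34,0.005,0,-0.005],[1.25,-0.8,0.35,0.005,0,-0.005],[1.25,-0.79,0.35,0.005,0,-0.005],[1.26,-0.79,0.36,0.005,0,-0.005]]]'
python3 -m crank '[[[1.26,-0.78,0.36,0.005,0,-0.005],[1.26,-0.77,0.37,0.005,0,-0.005],[1.27,-0.76,0.37,0.005,0,-0.005],[1.27,-0.75,0.37,0.005,0,-0.005],[1.28,-0.74,0.38,0.005,0,-0.005],[1.28,-0.74,0.38,0.005,0,-0.005],[0.64,-0.37,0.2,0.003,0,-0.003],[0.64,-0.36,0.19,0.002,0,-0.002]]]'
python3 -m crank '[[[0,0,0,0,0,0],[0,0,0,0,0,0]]]'
python3 - <<'E'
from h import *
import pickle
for k in range(3):
    g,Rm,s=st(); m=camera_model("wrist");I=read_camera("wrist"); d=g-C;print("cov",d@IC,d@LC,d[2],"yaw",np.degrees(np.arctan2(Rm[1,2],Rm[0,2])))
cv2.imwrite("pics/w7.png",I); pickle.dump((m,g,Rm),open("w7.pkl","wb"))
E
```

```text
time: 9.17
tool_pos: [0.5571, -0.2823, 0.1504]
tcp_rot: [-2.058, -1.508, -0.849]
wrist_force: [-0.2, -0.6, -2.3]
width: 0.081
grip_force: 107.7
time: 9.83
tool_pos: [0.5297, -0.1895, 0.1942]
tcp_rot: [-2.013, -1.553, -0.83]
wrist_force: [-0.3, -0.0, -2.1]
width: 0.079
grip_force: 108.1
time: 10.0
tool_pos: [0.53, -0.1905, 0.1937]
tcp_rot: [-2.014, -1.553, -0.83]
wrist_force: [0.4, -0.8, -1.9]
width: 0.078
grip_force: 108.1
t 10.0 grasp pt [ 0.5266 -0.2034  0.2072] z [ 0.1809  0.6798 -0.7108] y [ 0.9669 -0.2552  0.002 ] F [ 0.4381 -0.8493 -1.9042] w 0.07774513537333738 gf 108.0568277835846 q [-0.7797  0.3014  1.8251  0.6592  1.4925 -0.7411]
cov -0.2467435481471233 -0.00038195681788476266 0.007215577091920861 yaw 75.09386777404309
t 10.05 grasp pt [ 0.5266 -0.2037  0.207 ] z [ 0.1811  0.6798 -0.7107] y [ 0.9668 -0.2556  0.0018] F [-0.3046 -1.3445 -1.7699] w 0.07564993151008702 gf 108.0541205406189 q [-0.7801  0.302   1.8248  0.6592  1.4924 -0.7411]
cov -0.24705864722526866 -0.0004917378715777396 0.006980371454319956 yaw 75.08491050421753
t 10.1 grasp pt [ 0.5266 -0.2038  0.2068] z [ 0.181   0.68   -0.7106] y [ 0.9667 -0.2557  0.0015] F [-0.4225 -0.6848 -1.8132] w 0.08059179986042597 gf 108.05243253707886 q [-0.7803  0.3025  1.8246  0.6591  1.4925 -0.7411]
cov -0.24719387868527942 -0.0005195847096115744 0.006818190519446599 yaw 75.09759617618221
```

View pics/w7.png

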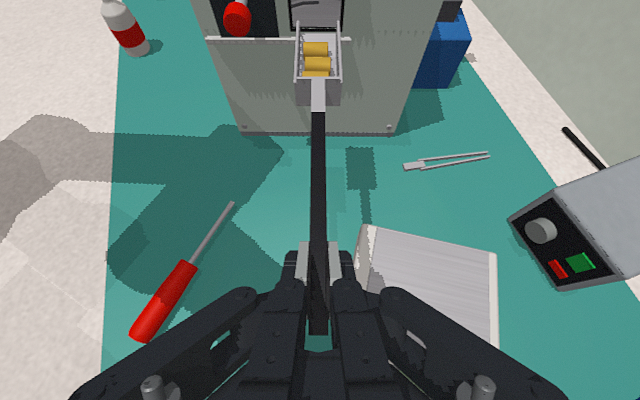

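Wrist view: the boat is in line with the slot, with the trough walls at x 296-342 and the slot edges at about x 289 and 346 behind the nose. The three bushes are aboard at about (316,57). That makes 11 pictures viewed, one over the limit of 10, so from here I check by numbers only.

Run:
```python
from h import *
import pickle; m,g,Rm=pickle.load(open("w7.pkl","rb")); I=cv2.imread("pics/w7.png"); v=I.max(2)
for r in(6,12,18): print(r,v[r,282:300].tolist(),v[r,336:352].tolist())
for r in(45,60,70): print(r,v[r,290:304].tolist(),v[r,332:346].tolist())
def oncov(p):
    c,d=ray(m,p); t=((C-c)@IC)/(d@IC); X=c+t*d-C; return X@LC,X[2]
print([oncov(p) for p in((289,12),(346,12),(317.5,12))])
B=lambda p:(lambda X:((X-C)@IC,(X-C)@LC))(onz(m,p,.2125))
print(B((295,60)),B((342,60)),B((318.5,60)),B((318,120)),B((318,240)))
```

```text
6 [112, 112, 109, 113, 115, 92, 43, 12, 10, 55, 57, 46, 49, 54, 70, 81, 104, 120] [110, 108, 112, 112, 89, 33, 10, 5, 102, 119, 111, 109, 112, 110, 109, 112]
12 [112, 112, 111, 110, 112, 120, 82, 17, 7, 47, 105, 116, 110, 110, 108, 112, 111, 113] [111, 113, 112, 119, 83, 13, 8, 49, 101, 118, 112, 110, 112, 110, 109, 111]
18 [110, 110, 114, 112, 113, 115, 108, 60, 10, 7, 102, 121, 114, 115, 114, 115, 113, 117] [115, 116, 120, 109, 61, 3, 8, 102, 119, 116, 114, 110, 112, 110, 112, 109]
45 [112, 110, 111, 111, 100, 160, 185, 168, 128, 86, 170, 156, 110, 189] [187, 187, 192, 171, 116, 111, 168, 187, 151, 104, 108, 112, 108, 110]
60 [109, 113, 109, 105, 144, 180, 179, 129, 77, 101, 115, 110, 127, 114] [167, 177, 179, 173, 129, 90, 145, 180, 185, 141, 100, 111, 112, 112]
70 [112, 112, 114, 104, 167, 187, 161, 105, 75, 121, 137, 133, 131, 134] [124, 160, 179, 187, 145, 92, 109, 161, 186, 175, 130, 108, 110, 112]
[(np.float64(0.025256476738937272), np.float64(-0.013961603056285438)), (np.float64(-0.02846408692859076), np.float64(-0.014042824110023888)), (np.float64(-0.0015939992743102885), np.float64(-0.014002198757564255))]
(np.float64(-0.09883818828195491), np.float64(0.014663914170948214)) (np.float64(-0.09893124029797838), np.float64(-0.018674058256566015)) (np.float64(-0.09888471008526549), np.float64(-0.0020035656142823564)) (np.float64(-0.15336894218100916), np.float64(-0.0014355746587969495)) (np.float64(-0.23136689727550896), np.float64(-0.0011301801470635295))
```

```bash
python3 -m crank '[[[0,-0.1,0,0.0035,0,-0.0035],[0.25,0,0.25,0,0,0],[0.5,0,0.5,0,0,0],[0.5,0,0.5,0,0,0],[0.25,0,0.25,0,0,0],[0,0,0,0,0,0],[0,0,0,0,0,0]]]'
python3 - <<'E'
from h import *
import pickle
g,Rm,s=st(); m=camera_model("wrist");I=read_camera("wrist"); d=g-C;print("cov",d@IC,d@LC,d[2],"yaw",np.degrees(np.arctan2(Rm[1,2],Rm[0,2])))
cv2.imwrite("pics/w8.png",I);v=I.max(2)
for r in(4,8,14): print(r,v[r,276:300].tolist(),v[r,336:356].tolist())
for r in(45,60,70): print(r,v[r,290:304].tolist(),v[r,332:346].tolist())
def oncov(p):
    c,dd=ray(m,p); t=((C-c)@IC)/(dd@IC); X=c+t*dd-C; return X@LC,X[2]
print(oncov((310,8)),oncov((320,8)))
B=lambda p:(lambda X:((X-C)@IC,(X-C)@LC))(onz(m,p,.2125))
print(B((317,60)),B((318,60)))
E
```

```text
time: 10.73
tool_pos: [0.5343, -0.1691, 0.1935]
tcp_rot: [-2.008, -1.557, -0.828]
wrist_force: [-0.3, -1.2, -2.0]
width: 0.083
grip_force: 107.9
t 10.7333 grasp pt [ 0.5309 -0.1821  0.207 ] z [ 0.1768  0.6812 -0.7104] y [ 0.9683 -0.2497  0.0015] F [-0.2908 -1.1553 -1.975 ] w 0.08311007524276236 gf 107.9106867313385 q [-0.7495  0.2853  1.8468  0.6712  1.4759 -0.7277]
cov -0.22502602098486535 0.0008000125355343488 0.007025830165814068 yaw 75.45237930842904
4 [115, 116, 112, 111, 112, 112, 112, 111, 112, 115, 111, 118, 81, 24, 3, 32, 91, 104, 99, 101, 100, 97, 96, 98] [96, 91, 95, 97, 88, 68, 51, 46, 44, 46, 33, 19, 17, 4, 97, 118, 112, 116, 112, 112]
8 [117, 115, 112, 113, 115, 112, 111, 112, 111, 110, 114, 118, 91, 41, 5, 2, 91, 106, 97, 96, 95, 94, 95, 93] [94, 90, 90, 88, 85, 89, 87, 88, 88, 85, 48, 10, 13, 51, 106, 116, 113, 109, 112, 112]
14 [101, 120, 112, 115, 113, 112, 113, 113, 114, 111, 111, 114, 119, 79, 2, 1, 36, 77, 67, 54, 55, 48, 51, 48] [109, 109, 111, 111, 109, 109, 111, 111, 116, 81, 17, 11, 12, 98, 120, 114, 112, 112, 114, 112]
45 [115, 106, 57, 9, 3, 166, 189, 171, 116, 73, 101, 131, 124, 186] [187, 187, 189, 183, 136, 84, 160, 191, 153, 66, 3, 6, 15, 1]
60 [108, 109, 110, 107, 135, 177, 182, 127, 77, 82, 121, 123, 116, 102] [188, 177, 180, 171, 128, 90, 136, 176, 185, 144, 97, 104, 106, 107]
70 [112, 113, 112, 108, 165, 186, 161, 121, 87, 117, 167, 154, 152, 179] [129, 121, 114, 170, 160, 105, 85, 146, 183, 174, 132, 109, 113, 114]
(np.float64(0.0076330255091852026), np.float64(0.003058329798353382)) (np.float64(-0.0009299444783436618), np.float64(0.0030776133897767732))
(np.float64(-0.07641930155528126), np.float64(0.0013227295377740006)) (np.float64(-0.07641683346280281), np.float64(0.0006122273481133887))
```

```bash
python3 -m crank '[[[0.35,0.06,0.35,0,0,0],[0.8,0,0.8,0,0,0],[0.85,0,0.85,0,0,0],[0.85,0,0.85,0,0,0],[0.85,0,0.85,0,0,0],[0.4,0,0.4,0,0,0],[0,0,0,0,0,0]]]'
python3 - <<'E'
from h import *
g,Rm,s=st(); d=g-C;print("cov",d@IC,d@LC,d[2],"yaw",np.degrees(np.arctan2(Rm[1,2],Rm[0,2])))
E
```

```text
time: 11.37
tool_pos: [0.5493, -0.1116, 0.1933]
tcp_rot: [-2.006, -1.558, -0.827]
wrist_force: [-0.1, -0.9, -3.2]
width: 0.082
grip_force: 107.9
t 11.3667 grasp pt [ 0.5459 -0.1246  0.2068] z [ 0.1757  0.682  -0.71  ] y [ 0.9687 -0.2484  0.0012] F [-0.1112 -0.8895 -3.1718] w 0.08239103350343242 gf 107.87448406219482 q [-0.6618  0.2456  1.8984  0.7119  1.4208 -0.6787]
cov -0.16559772030273912 0.0007505030623314174 0.006812939919607491 yaw 75.5521040434845
```

```bash
python3 -m crank '[[[0.45,0.05,0.45,0,0,0],[0.85,0,0.85,0,0,0],[0.85,0,0.85,0,0,0],[0.85,0,0.85,0,0,0],[0.85,0,0.85,0,0,0],[0.85,0,0.85,0,0,0],[0.85,0,0.85,0,0,0],[0.45,0,0.4,0,0,0]]]'
python3 -m crank '[[[0,0,0,0,0,0],[0,0,0,0,0,0],[0,0,0,0,0,0]]]'
python3 - <<'E'
from h import *
g,Rm,s=st(); d=g-C;print("cov",d@IC,d@LC,d[2],"yaw",np.degrees(np.arctan2(Rm[1,2],Rm[0,2])),"tilt",np.degrees(np.arcsin(-Rm[2,2])))
# rotation rows: pivot at crossing
N=14;L=-(d@IC);print("L",L)
T0=np.arcsin(-Rm[2,2]); T0=np.arccos(-Rm[2,2]); y=np.arctan2(Rm[1,2],Rm[0,2])
def tcp(k):
    f=k/N;th=np.radians(50)*f; R_=frame(y,T0-th)
    G=cov(-L*np.cos(th),0*f+(1-f)*(d@LC),L*np.sin(th)+d[2]+f*.006)
    return R_,G+.019*R_[:,2]
for k in range(N):
    Ra,pa=tcp(k);Rb,pb=tcp(k+1)
    print([round(float(v),2) for v in Ra.T@(pb-pa)*100],R.from_matrix(Ra.T@Rb).as_rotvec().round(4))
E
```

```text
time: 12.03
tool_pos: [0.571, -0.03, 0.1932]
tcp_rot: [-2.007, -1.557, -0.828]
wrist_force: [-0.3, -0.7, -2.1]
width: 0.081
grip_force: 107.8
time: 12.28
tool_pos: [0.5711, -0.0322, 0.1932]
tcp_rot: [-2.009, -1.557, -0.828]
wrist_force: [-0.1, -0.2, -1.8]
width: 0.083
grip_force: 107.9
t 12.2833 grasp pt [ 0.5677 -0.0451  0.2067] z [ 0.1774  0.6809 -0.7106] y [ 0.9681 -0.2505  0.0017] F [-0.1341 -0.1773 -1.7859] w 0.08272079660372243 gf 107.85057306289673 q [-0.529   0.2038  1.9501  0.7703  1.3364 -0.6009]
cov -0.08326193918627865 -0.0002986920223413195 0.006716996228954886 yaw 75.39523454945505 tilt 45.2832957426382
L 0.08326193918627865
[0.29, -0.0, -0.39] [-0.     -0.0623 -0.    ]
[0.29, -0.0, -0.39] [ 0.     -0.0623  0.    ]
[0.28, -0.0, -0.39] [-0.     -0.0623  0.    ]
[0.28, -0.0, -0.4] [ 0.     -0.0623  0.    ]
[0.28, -0.0, -0.4] [-0.     -0.0623 -0.    ]
[0.28, -0.0, -0.4] [ 0.     -0.0623 -0.    ]
[0.28, -0.0, -0.4] [-0.     -0.0623  0.    ]
[0.27, -0.0, -0.4] [ 0.     -0.0623 -0.    ]
[0.27, -0.0, -0.4] [-0.     -0.0623 -0.    ]
[0.27, -0.0, -0.4] [-0.     -0.0623  0.    ]
[0.26, -0.0, -0.4] [ 0.     -0.0623  0.    ]
[0.26, -0.0, -0.4] [ 0.     -0.0623 -0.    ]
[0.26, -0.0, -0.4] [ 0.     -0.0623  0.    ]
[0.26, -0.0, -0.4] [-0.     -0.0623  0.    ]
```

```bash
python3 -m crank '[[[0.29,0,-0.39,0,-0.0623,0],[0.29,0,-0.39,0,-0.0623,0],[0.28,0,-0.39,0,-0.0623,0],[0.28,0,-0.4,0,-0.0623,0],[0.28,0,-0.4,0,-0.0623,0],[0.28,0,-0.4,0,-0.0623,0],[0.28,0,-0.4,0,-0.0623,0]]]'
python3 - <<'E'
from h import *
g,Rm,s=st(); d=g-C;th=np.arccos(-Rm[2,2]);print("cov",d@IC,d@LC,d[2],"tilt",np.degrees(th))
E
python3 -m crank '[[[0.27,0,-0.4,0,-0.0623,0],[0.27,0,-0.4,0,-0.0623,0],[0.27,0,-0.4,0,-0.0623,0],[0.26,0,-0.4,0,-0.0623,0],[0.26,0,-0.4,0,-0.0623,0],[0.26,0,-0.4,0,-0.0623,0],[0.26,0,-0.4,0,-0.0623,0],[0,0,0,0,0,0]]]'
python3 -m crank '[[[0,0,0,0,0,0],[0,0,0,0,0,0],[0,0,0,0,0,0],[0,0,0,0,0,0],[0,0,0,0,0,0],[0,0,0,0,0,0]]]'
python3 - <<'E'
from h import *
g,Rm,s=st(); d=g-C;print("cov",d@IC,d@LC,d[2],"z in cover",Rm[:,2]@IC,Rm[2,2])
for n in("top","scene","wrist"): cv2.imwrite(f"pics/{n}9.png",read_camera(n))
T=cv2.imread("pics/top9.png").astype(int);S=cv2.imread("pics/scene9.png").astype(int)
for nm,I,(x0,x1,y0,y1) in(("top",T,(240,310,155,215)),("scene",S,(358,440,195,260))):
    m=camera_model(nm); k=((I[...,2]-I[...,0])>25)&(I[...,2]<190)&(I[...,1]-I[...,0]>8); w=np.zeros_like(k);w[y0:y1,x0:x1]=1
    n,lab,stt,cen=cv2.connectedComponentsWithStats((k&w).astype(np.uint8))
    for a in range(1,n):
        if stt[a,4]>2:
            X=onz(m,cen[a],.103)-C; print(nm,cen[a],stt[a,4],"cover",X@IC,X@LC)
E
```

```text
time: 12.87
tool_pos: [0.5712, -0.032, 0.2277]
tcp_rot: [-2.3, -1.778, -0.399]
wrist_force: [-0.1, 0.6, -2.5]
width: 0.083
grip_force: 107.7
t 12.8667 grasp pt [ 0.5696 -0.0381  0.2456] z [ 0.0862  0.3242 -0.9421] y [ 0.9677 -0.2521  0.0018] F [-0.0717  0.647  -2.4938] w 0.08310098748619803 gf 107.71041512489319 q [-0.3057  0.0642  1.8792  0.3627  1.2359 -0.1781]
cov -0.07599974720988248 -0.00033406283258423375 0.04563944521168997 tilt 19.59806361050938
time: 13.53
tool_pos: [0.5754, -0.0159, 0.2583]
tcp_rot: [2.436, 1.889, -0.109]
wrist_force: [0.3, 0.6, -2.4]
width: 0.084
grip_force: 107.8
time: 14.03
tool_pos: [0.5744, -0.0181, 0.2573]
tcp_rot: [2.439, 1.886, -0.11]
wrist_force: [0.2, 1.9, -1.5]
width: 0.084
grip_force: 107.6
t 14.0333 grasp pt [ 0.5748 -0.0165  0.2762] z [-0.0218 -0.0878 -0.9959] y [ 0.9678 -0.2515  0.001 ] F [ 0.2016  1.9013 -1.5138] w 0.08371195925328395 gf 107.5503158569336 q [-0.0215  0.0744  1.7782 -0.0915  1.31    0.2574]
cov -0.05372353840202357 8.685295508740337e-05 0.07622097755458718 z in cover -0.09047076136938367 -0.9958985402972947
scene [388.4286 223.2857] 7 cover 0.08703928746987556 0.000900077918004661
scene [397.75  224.625] 8 cover 0.11722692167361629 0.0030720197916080383
scene [406.85 258.05] 20 cover 0.16131940721506138 -0.12116877918260976
```

Run:
```python
from h import *
S=cv2.imread("pics/scene9.png").astype(int);S0=cv2.imread("pics/scene0.png").astype(int);T=cv2.imread("pics/top9.png").astype(int)
print("scene R-B rows 212-232 cols 374-410"); d=S[...,2]-S[...,0]
for r in range(212,233): print(r," ".join(f"{v:3d}" for v in d[r,374:410]))
m=camera_model("scene");print([(x,z,proj(m,cov(x,0,z)).round(1)) for x,z in((.0,0),(.07,-.088),(.085,-.097),(.1,-.097),(.12,-.097),(.05,-.06))])
m=camera_model("wrist");print([(x,z,proj(m,cov(x,0,z)).round(1)) for x,z in((.0,0),(.07,-.088),(.085,-.097),(.1,-.097),(.12,-.097),(.05,-.06))])
F=[]
for k in range(10): F.append(read_state()["wrist_force"][2]);read_camera("wrist")
print(np.mean(F),np.std(F))
```

```text
scene R-B rows 212-232 cols 374-410
212  -7  -8 -10 -10 -10  -9 -10  -9  -8  -8  -9  -9  -7  -7  -6  -8  -8  -7  -8  -8  -8  -8  -8  -8  -9  -7  -8  -9  -8  -8 -10  -9  -9  -8 -10  -7
213  -3  -6  -7  -8  -8  -9  -9  -9 -11 -11 -10  -8  -8  -7  -6  -8  -8  -7  -9  -8  -8  -8  -8  -8  -8  -8  -8  -9  -7  -8 -10  -9  -8  -9  -9 -10
214  -4  -3  -4  -3  -4  -4  -5  -7  -8  -8  -9  -9 -10 -11 -11 -11 -10  -7  -8  -9  -8  -6  -7  -8  -9  -9  -8  -8  -7  -8  -9  -9  -9  -8  -8  -9
215  -3  -4  -4  -5  -4  -5  -3  -4  -5  -3  -4  -6  -8  -8  -9 -10  -9 -10 -10 -11 -11 -10  -8  -7  -9  -8  -7  -9  -8  -7  -7  -7  -8  -8  -9  -9
216  -5  -3  -4  -4  -4  -4  -3  -3  -5  -5  -4  -4  -5  -5  -5  -6  -6  -7  -8  -8 -11 -10 -10 -10 -10  -9  -8  -9  -7  -8  -7  -7  -7  -8  -9  -9
217  -5  -5  -4  -4  -5  -4  -5  -4  -4  -4  -6  -5  -5  -4  -5  -5  -4  -5  -3  -5  -8  -7  -8  -7  -9 -10 -10 -11 -11 -11 -10  -8  -8  -8  -8  -9
218  -4  -4  -3  -4  -4  -4  -5  -4  -6  -4  -4  -5  -6  -5  -4  -6  -5  -4  -6  -5  -5  -3  -5  -3  -6  -7  -7  -8  -8  -9 -10 -11 -11 -10 -10  -9
219  -3  -4  -5  -4  -5  -4 
[... 1839 characters left out ...]
  -5  -6  -6  -6  -4  -5  -4  -5  -4  -5  -4  -5  -4  -3
232 -25 -26  -8  -1  -3  -5  -4  -4  -4  -4  -4  -5  -5  -5  -5  -5  -5  -5  -4  -4  -5  -4  -5  -4  -5  -4  -4  -6  -5  -4  -4  -4  -5  -4  -5  -5
[(0.0, 0, array([364.5, 198.2])), (0.07, -0.088, array([383.5, 220.7])), (0.085, -0.097, array([387.8, 223.4])), (0.1, -0.097, array([392.3, 224.3])), (0.12, -0.097, array([398.5, 225.5])), (0.05, -0.06, array([378.3, 213.9]))]
[(0.0, 0, array([317.2, 134.2])), (0.07, -0.088, array([317.4,  29.9])), (0.085, -0.097, array([317.4,  11. ])), (0.1, -0.097, array([317.4, -10.2])), (0.12, -0.097, array([317.4, -40.1])), (0.05, -0.06, array([317.3,  54.7]))]
-0.47765428814515853 0.3656025999185531
```

```bash
python3 -m crank '[[[-0.26,0,0.4,0,0.0623,0],[-0.26,0,0.4,0,0.0623,0],[-0.26,0,0.4,0,0.0623,0],[0,0,0,0,0,0],[0,0,0,0,0,0],[0,0,0,0,0,0],[0,0,0,0,0,0]]]'
cat > br.py <<'E'
from h import *
g,Rm,s=st(); d=g-C;print("cov",d@IC,d@LC,d[2],"tool z",Rm[:,2]@IC,Rm[2,2])
for nm,(x0,x1,y0,y1) in(("top",(240,310,155,215)),("scene",(358,440,195,245))):
    m=camera_model(nm); I=read_camera(nm).astype(int); k=((I[...,2]-I[...,0])>9); w=np.zeros_like(k);w[y0:y1,x0:x1]=1
    n,lab,stt,cen=cv2.connectedComponentsWithStats((k&w).astype(np.uint8))
    for a in range(1,n):
        if stt[a,4]>2:
            X=onz(m,cen[a],.103)-C; print(nm,cen[a],stt[a],"cover",X@IC,X@LC,"from bowl",np.hypot(X@IC-.107,X@LC))
F=[]
for k in range(8): F.append(read_state()["wrist_force"]);read_camera("wrist")
print(np.mean(F,0))
E
python3 br.py
```

```text
time: 15.27
tool_pos: [0.5729, -0.0253, 0.246]
tcp_rot: [-2.437, -1.888, -0.117]
wrist_force: [-0.4, 0.2, -1.5]
width: 0.08
grip_force: 107.8
t 15.2667 grasp pt [ 0.5724 -0.027   0.2649] z [ 0.0256  0.0909 -0.9955] y [ 0.9683 -0.2498  0.0021] F [-0.3529  0.151  -1.4917] w 0.08047200793403748 gf 107.82259583473206 q [-0.1445  0.0519  1.8231  0.0987  1.2557  0.0778]
cov -0.06451150804426076 -0.0003069545932792555 0.06492498737848529 tool z 0.09442491235135467 -0.995530279621258
top [272.6 181.2] [271 179   4   5  15] cover 0.11836386746930755 0.0006294669145640308 from bowl 0.011381287820651807
top [279.25 182.5 ] [279 181   2   4   4] cover 0.09119474350722406 -0.0014544261574307195 from bowl 0.015872034786058607
top [303.     190.1111] [299 189   8   3  18] cover -0.008992240462617505 0.00262728053300186 from bowl 0.11602199123673396
top [303.8333 205.6667] [303 203   3   6  12] cover -0.029214424231662716 0.06189023479637914 from bowl 0.14961540873825235
top [298. 214.] [296 214   5   1   5] cover -0.01585757292108603 0.10020022279426487 from bowl 0.15853727597029124
scene [377.9565 221.1304] [376 218   5   7  23] cover 0.05246811754050422 0.001198984986255109 from bowl 0.05454506182573752
scene [388.3529 224.1765] [386 222   5   6  17] cover 0.08735417872192962 -0.0029131873156497436 from bowl 0.01986063830862305
scene [397.4231 225.1923] [395 222   5   7  26] cover 0.11651352364540707 0.00041275910048911915 from bowl 0.009522473535103998
[-0.0813 -0.1518 -1.475 ]
```

Brass blobs show at cover x of about 52, 87 and 117 mm at bowl-floor height, and the wrist weight dropped to 1.47 N, which matches the empty boat. All three bushes are in the bowl, so I level the boat and withdraw it.

```bash
python3 -m crank '[[[-0.26,0,0.4,0,0.0623,0],[-0.27,0,0.4,0,0.0623,0],[-0.27,0,0.4,0,0.0623,0],[-0.27,0,0.4,0,0.0623,0],[-0.28,0,0.4,0,0.0623,0],[-0.28,0,0.4,0,0.0623,0]]]'
python3 -m crank '[[[-0.28,0,0.4,0,0.0623,0],[-0.28,0,0.4,0,0.0623,0],[-0.28,0,0.39,0,0.0623,0],[-0.29,0,0.39,0,0.0623,0],[-0.29,0,0.39,0,0.0623,0],[0,0,0,0,0,0],[0,0,0,0,0,0]]]'
python3 - <<'E'
from h import *
g,Rm,s=st(); d=g-C;print("cov",d@IC,d@LC,d[2],"yaw",np.degrees(np.arctan2(Rm[1,2],Rm[0,2])),"tilt",np.degrees(np.arccos(-Rm[2,2])))
E
```

```text
time: 16.27
tool_pos: [0.5705, -0.0356, 0.2188]
tcp_rot: [-2.219, -1.719, -0.536]
wrist_force: [-0.6, 0.3, -2.5]
width: 0.081
grip_force: 107.9
time: 16.85
tool_pos: [0.5695, -0.0366, 0.1931]
tcp_rot: [-2.011, -1.554, -0.825]
wrist_force: [1.1, 0.1, -1.9]
width: 0.083
grip_force: 107.8
t 16.85 grasp pt [ 0.5662 -0.0495  0.2066] z [ 0.1764  0.6805 -0.7112] y [ 0.9677 -0.252  -0.0011] F [ 1.1144  0.0635 -1.9288] w 0.08265719107841957 gf 107.79448628425598 q [-0.5364  0.2053  1.9481  0.766   1.3412 -0.6018]
cov -0.08785936588874005 9.112951266755653e-05 0.0065635862147847834 yaw 75.46689875023512 tilt 44.66704892239121
```

```bash
python3 -m crank '[[[-0.45,0,-0.45,0,0,0],[-0.85,0,-0.85,0,0,0],[-0.85,0,-0.85,0,0,0],[-0.85,0,-0.85,0,0,0],[-0.85,0,-0.85,0,0,0],[-0.85,0,-0.85,0,0,0],[-0.45,0,-0.45,0,0,0],[0,0,0,0,0,0]]]'
python3 - <<'E'
from h import *
g,Rm,s=st(); d=g-C;print("cov",d@IC,d@LC,d[2],"yaw",np.degrees(np.arctan2(Rm[1,2],Rm[0,2])))
E
python3 -m crank '[[[-0.45,0,-0.45,0,0,0],[-0.85,0,-0.85,0,0,0],[-0.85,0,-0.85,0,0,0],[-0.85,0,-0.85,0,0,0],[-0.85,0,-0.85,0,0,0],[-0.85,0,-0.85,0,0,0],[-0.85,0,-0.85,0,0,0],[-0.85,0,-0.85,0,0,0]]]'
python3 -m crank '[[[0,0,0,0,0,0],[0,0,0,0,0,0]]]'
python3 - <<'E'
from h import *
g,Rm,s=st(); d=g-C;print("cov",d@IC,d@LC,d[2],"yaw",np.degrees(np.arctan2(Rm[1,2],Rm[0,2])))
rows(frame(np.radians(69.4),np.radians(45)),[.5790,-.3925,.108],14)
E
```

```text
time: 17.52
tool_pos: [0.5518, -0.1084, 0.1946]
tcp_rot: [-2.011, -1.555, -0.829]
wrist_force: [-0.8, 0.6, -1.8]
width: 0.078
grip_force: 107.9
t 17.5167 grasp pt [ 0.5484 -0.1213  0.2081] z [ 0.179   0.6803 -0.7107] y [ 0.9676 -0.2525  0.0019] F [-0.7874  0.5716 -1.8363] w 0.07782384578631556 gf 107.8732967376709 q [-0.6553  0.242   1.8996  0.716   1.4156 -0.6707]
cov -0.16180824673757757 -0.0008395882376165884 0.008133999183587065 yaw 75.26113072373971
time: 18.18
tool_pos: [0.5288, -0.1954, 0.195]
tcp_rot: [-2.009, -1.556, -0.828]
wrist_force: [0.8, 0.1, -1.5]
width: 0.085
grip_force: 107.8
time: 18.35
tool_pos: [0.5291, -0.1949, 0.195]
tcp_rot: [-2.01, -1.555, -0.829]
wrist_force: [0.5, 0.3, -1.0]
width: 0.078
grip_force: 107.9
t 18.35 grasp pt [ 0.5257 -0.2078  0.2085] z [ 0.1783  0.6812 -0.7101] y [ 0.9678 -0.2518  0.0015] F [ 0.5198  0.2617 -0.9599] w 0.07760765371741926 gf 107.87617921829224 q [-0.7852  0.306   1.8169  0.6552  1.501  -0.7446]
cov -0.2512817421528842 -0.0006889600045843214 0.008486384314306095 yaw 75.32876455332296
dist 0.21749213952507573 deg 6.020218874316466 q [-0.7852  0.306   1.8169  0.6552  1.501  -0.7446]
[-1.34, 0.71, -0.32, -0.005, 0.0, 0.005]
[-1.34, 0.72, -0.32, -0.005, 0.0, 0.005]
[-1.34, 0.73, -0.31, -0.005, 0.0, 0.005]
[-1.33, 0.74, -0.31, -0.005, 0.0, 0.005]
[-1.33, 0.74, -0.31, -0.005, 0.0, 0.005]
[-1.32, 0.75, -0.3, -0.005, 0.0, 0.005]
[-1.32, 0.76, -0.3, -0.005, 0.0, 0.005]
[-1.32, 0.77, -0.3, -0.005, 0.0, 0.005]
[-1.31, 0.78, -0.29, -0.005, 0.0, 0.005]
[-1.31, 0.79, -0.29, -0.005, 0.0, 0.005]
[-1.3, 0.8, -0.29, -0.005, 0.0, 0.005]
[-1.3, 0.8, -0.28, -0.005, 0.0, 0.005]
[-1.29, 0.81, -0.28, -0.005, 0.0, 0.005]
[-1.29, 0.82, -0.27, -0.005, 0.0, 0.005]
```

```bash
python3 -m crank '[[[-0.67,0.36,-0.16,-0.002,0,0.002],[-0.67,0.36,-0.16,-0.003,0,0.003],[-1.34,0.72,-0.32,-0.005,0,0.005],[-1.34,0.73,-0.31,-0.005,0,0.005],[-1.33,0.74,-0.31,-0.005,0,0.005],[-1.33,0.74,-0.31,-0.005,0,0.005],[-1.32,0.75,-0.3,-0.005,0,0.005],[-1.32,0.76,-0.3,-0.005,0,0.005]]]'
python3 -m crank '[[[-1.32,0.77,-0.3,-0.005,0,0.005],[-1.31,0.78,-0.29,-0.005,0,0.005],[-1.31,0.79,-0.29,-0.005,0,0.005],[-1.3,0.8,-0.29,-0.005,0,0.005],[-1.3,0.8,-0.28,-0.005,0,0.005],[-1.29,0.81,-0.28,-0.005,0,0.005],[-0.65,0.41,-0.14,-0.003,0,0.003],[-0.65,0.41,-0.14,-0.003,0,0.003]]]'
python3 -m crank '[[[0,0,0,0,0,0],[0,0,0,0,0,0]]]'
python3 - <<'E'
from h import *
F=[];G=[];t=[]
for k in range(6):
    g,Rm,s=st() if k==5 else (lambda s:(s["tool_pos"]-.019*R.from_rotvec(s["tcp_rot"]).as_matrix()[:,2],R.from_rotvec(s["tcp_rot"]).as_matrix(),s))(read_state())
    F.append(s["wrist_force"]);G.append(g);t.append([np.degrees(np.arctan2(Rm[1,2],Rm[0,2])),np.degrees(np.arccos(-Rm[2,2]))]);read_camera("wrist")
print(np.mean(F,0),np.mean(G,0),np.mean(t,0))
E
```

```text
time: 19.02
tool_pos: [0.5572, -0.2868, 0.1439]
tcp_rot: [-2.054, -1.512, -0.847]
wrist_force: [-0.2, -0.5, -0.7]
width: 0.084
grip_force: 107.9
time: 19.68
tool_pos: [0.5846, -0.3792, 0.0939]
tcp_rot: [-2.101, -1.464, -0.866]
wrist_force: [-0.6, 0.2, -0.9]
width: 0.079
grip_force: 107.8
time: 19.85
tool_pos: [0.5844, -0.3788, 0.0947]
tcp_rot: [-2.1, -1.465, -0.867]
wrist_force: [0.1, -0.6, -2.6]
width: 0.082
grip_force: 107.8
t 20.1 grasp pt [ 0.58   -0.3912  0.1091] z [ 0.245   0.6599 -0.7103] y [ 0.9383 -0.3458  0.0025] F [-0.6801  1.2317 -0.7896] w 0.08318904941511542 gf 107.8041672706604 q [-0.9148  0.6619  1.4922  0.6417  1.4912 -0.7852]
[-0.3167  0.1797 -1.0777] [ 0.5799 -0.3912  0.1088] [69.6554 44.7646]
```

```bash
python3 -m crank '[[[-0.35,0,0.35,0,0,0],[-0.5,0,0.5,0,0,0],[-0.4,0,0.4,0,0,0],[-0.25,0,0.25,0,0,0],[-0.15,0,0.15,0,0,0],[-0.1,0,0.1,0,0,0],[0,0,0,0,0,0]]]'
python3 -m crank '[[[-0.07,0,0.07,0,0,0],[0,0,0,0,0,0],[0,0,0,0,0,0]]]'
python3 -m crank '[[[-0.07,0,0.07,0,0,0],[0,0,0,0,0,0],[0,0,0,0,0,0]]]'
python3 -m crank '[[[-0.05,0,0.05,0,0,0],[0,0,0,0,0,0],[0,0,0,0,0,0]]]'
python3 - <<'E'
from h import *
F=[];G=[]
for k in range(8):
    s=read_state();F.append(s["wrist_force"]);G.append(s["tool_pos"][2]-.019*R.from_rotvec(s["tcp_rot"]).as_matrix()[2,2]);read_camera("wrist")
print(np.mean(F,0),np.mean(G))
E
```

```text
time: 20.73
tool_pos: [0.5843, -0.379, 0.0696]
tcp_rot: [-2.101, -1.464, -0.866]
wrist_force: [0.6, 0.4, -2.4]
width: 0.082
grip_force: 107.9
time: 20.98
tool_pos: [0.5846, -0.3794, 0.0695]
tcp_rot: [-2.101, -1.466, -0.867]
wrist_force: [0.1, 0.5, -1.3]
width: 0.08
grip_force: 107.9
time: 21.23
tool_pos: [0.5845, -0.3792, 0.0683]
tcp_rot: [-2.101, -1.466, -0.867]
wrist_force: [-0.5, -0.2, -1.4]
width: 0.082
grip_force: 107.9
time: 21.48
tool_pos: [0.5844, -0.3791, 0.0675]
tcp_rot: [-2.101, -1.465, -0.867]
wrist_force: [0.2, 0.6, -1.2]
width: 0.082
grip_force: 107.9
[-0.0446  0.3149 -1.1296] 0.0810554494421122
```

```bash
cat > f.py <<'E'
from h import *
F=[];G=[]
for k in range(6):
    s=read_state();F.append(s["wrist_force"]);G.append(s["tool_pos"][2]-.019*R.from_rotvec(s["tcp_rot"]).as_matrix()[2,2]);read_camera("wrist")
print(np.mean(F,0),np.mean(G))
E
python3 -m crank '[[[-0.05,0,0.05,0,0,0],[0,0,0,0,0,0]]]' | grep force; python3 f.py
python3 -m crank '[[[-0.04,0,0.04,0,0,0],[0,0,0,0,0,0]]]' | grep force; python3 f.py
python3 -m crank '[[[-0.04,0,0.04,0,0,0],[0,0,0,0,0,0]]]' | grep force; python3 f.py
```

```text
wrist_force: [0.5, -0.5, -0.1]
grip_force: 107.6
[ 0.0447 -0.0097 -0.6273] 0.08044583576622905
wrist_force: [-0.6, 0.1, 0.2]
grip_force: 107.8
[-0.2151 -0.2589  0.8422] 0.08005541242809244
wrist_force: [-0.5, -1.8, 1.8]
grip_force: 107.9
[-0.64   -1.4775  2.1897] 0.07952771678560622
```

```bash
python3 -m crank '[[[0.02,0,-0.02,0,0,0],[0,0,0,0,0,0],[0,0,0,0,0,0],[0,0,0,0,0,0],[0,0,0,0,0,0]]]' 4 20
python3 -m crank '[[[0,0,-0.5,0,0,0],[0,0,-1.5,0,0,0],[0,0,-2.2,0,0,0],[0,0,-2.2,0,0,0],[0,0,-2.2,0,0,0],[0,0,-2.2,0,0,0],[0,0,-1,0,0,0],[0,0,0,0,0,0]]]'
python3 - <<'E'
from h import *
g,Rm,s=st(); m=camera_model("wrist");I=read_camera("wrist");cv2.imwrite("pics/w10.png",I);v=I.max(2)
a=[]
for r in range(140,225,6):
    c=np.where(v[r,300:340]<38)[0]+300
    if len(c): a.append((r,c.mean(),len(c)))
print(a)
P=np.array([onz(m,(c,r),.084) for r,c,n in a if n<14]);u=np.polyfit(P[:,1],P[:,0],1);yaw=np.arctan2(1,u[0]);print("yaw",np.degrees(yaw),P[0],P[-1])
col=v[200:260,318:326].min(1);print("rows dark",np.where(col<40)[0]+200)
# scene-frame knob for closing: from stop measurement
rows(frame(YC,np.radians(45)),cov(-.15,.066,.04),16)
E
```

```text
time: 23.7
tool_pos: [0.5844, -0.379, 0.0657]
tcp_rot: [-2.101, -1.465, -0.866]
wrist_force: [0.7, 0.2, -0.1]
width: 0.468
grip_force: 0.0
time: 24.37
tool_pos: [0.5556, -0.4607, 0.1531]
tcp_rot: [-2.107, -1.469, -0.869]
wrist_force: [1.1, -0.2, -0.3]
width: 0.466
grip_force: 0.0
t 24.3667 grasp pt [ 0.5508 -0.4732  0.1667] z [ 0.2491  0.6557 -0.7128] y [ 0.9373 -0.3485  0.0069] F [ 1.0859 -0.1933 -0.3065] w 0.4661107018835297 gf 0.0 q [-1.0029  0.6843  1.3366  0.5991  1.6379 -0.7712]
[(140, np.float64(316.2), 5), (146, np.float64(315.6666666666667), 3), (152, np.float64(316.0), 2), (158, np.float64(317.5), 2), (164, np.float64(316.25), 4), (170, np.float64(316.4), 5), (176, np.float64(320.0), 1), (182, np.float64(315.0), 4), (188, np.float64(315.6666666666667), 3), (194, np.float64(316.5), 4), (200, np.float64(319.0), 1), (206, np.float64(316.0), 2), (212, np.float64(316.0), 2), (218, np.float64(320.0), 1), (224, np.float64(316.0), 9)]
yaw 70.44980613306319 [ 0.6008 -0.337   0.084 ] [ 0.5704 -0.419   0.084 ]
rows dark [200 201 202 203 204 205 206 207 208 209 210 211 212 213 214 215 216 218
 219 220 221 222 223 224 225 226]
dist 0.39183989997446517 deg 5.764803510729594 q [-1.0016  0.6851  1.3395  0.5993  1.6369 -0.7714]
[1.81, -1.2, 1.12, 0.005, 0.0, -0.004]
[1.82, -1.19, 1.13, 0.005, 0.0, -0.004]
[1.82, -1.18, 1.13, 0.005, 0.0, -0.004]
[1.83, -1.17, 1.14, 0.005, 0.0, -0.004]
[1.83, -1.15, 1.15, 0.005, 0.0, -0.004]
[1.84, -1.14, 1.15, 0.005, 0.0, -0.004]
[1.84, -1.13, 1.16, 0.005, 0.0, -0.004]
[1.84, -1.11, 1.16, 0.005, 0.0, -0.004]
[1.85, -1.1, 1.17, 0.005, 0.0, -0.004]
[1.85, -1.09, 1.18, 0.005, 0.0, -0.004]
[1.86, -1.07, 1.18, 0.005, 0.0, -0.004]
[1.86, -1.06, 1.19, 0.005, 0.0, -0.004]
[1.86, -1.05, 1.19, 0.005, 0.0, -0.004]
[1.87, -1.03, 1.2, 0.005, 0.0, -0.004]
[1.87, -1.02, 1.2, 0.005, 0.0, -0.004]
[1.88, -1.01, 1.21, 0.005, 0.0, -0.004]
```

```bash
python3 -m crank '[[[1.81,-1.2,1.12,0.005,0,-0.004],[1.82,-1.19,1.13,0.005,0,-0.004],[1.82,-1.18,1.13,0.005,0,-0.004],[1.83,-1.17,1.14,0.005,0,-0.004],[1.83,-1.15,1.15,0.005,0,-0.004],[1.84,-1.14,1.15,0.005,0,-0.004],[1.84,-1.13,1.16,0.005,0,-0.004],[1.84,-1.11,1.16,0.005,0,-0.004]]]' 6
python3 -m crank '[[[1.85,-1.1,1.17,0.005,0,-0.004],[1.85,-1.09,1.18,0.005,0,-0.004],[1.86,-1.07,1.18,0.005,0,-0.004],[1.86,-1.06,1.19,0.005,0,-0.004],[1.86,-1.05,1.19,0.005,0,-0.004],[1.87,-1.03,1.2,0.005,0,-0.004],[1.87,-1.02,1.2,0.005,0,-0.004],[1.88,-1.01,1.21,0.005,0,-0.004]]]'
python3 -m crank '[[[0,0,0,0,0,0],[0,0,0,0,0,0]]]'
python3 - <<'E'
from h import *
g,Rm,s=st(); d=g-C;print("cov",d@IC,d@LC,d[2])
m=camera_model("wrist");I=read_camera("wrist").astype(int);cv2.imwrite("pics/w11.png",I)
k=(I[...,2]>130)&(I[...,1]<70)&(I[...,0]<70); k[230:]=0
n,l,S,c=cv2.connectedComponentsWithStats(k.astype(np.uint8))
for a in range(1,n):
    if S[a,4]>60: X=onz(m,c[a],.2)-C;print(c[a],S[a,4],X@IC,X@LC)
rows(frame(YC,np.radians(45)),cov(-.042,.066,.002),8)
E
```

```text
time: 25.08
tool_pos: [0.5219, -0.265, 0.1869]
tcp_rot: [-2.052, -1.506, -0.841]
wrist_force: [0.2, 0.5, -0.5]
width: 0.704
grip_force: 0.0
time: 25.75
tool_pos: [0.4885, -0.0759, 0.2248]
tcp_rot: [-2.004, -1.548, -0.816]
wrist_force: [0.5, -0.8, 0.4]
width: 0.705
grip_force: 0.0
time: 25.92
tool_pos: [0.4887, -0.0764, 0.2251]
tcp_rot: [-2.004, -1.55, -0.816]
wrist_force: [0.3, -0.3, 0.5]
width: 0.698
grip_force: 0.0
t 25.9167 grasp pt [ 0.4856 -0.0894  0.2385] z [ 0.1662  0.6846 -0.7097] y [ 0.969  -0.2468 -0.0111] F [ 0.3207 -0.2772  0.5437] w 0.6980561384052784 gf 0.0 q [-0.6771  0.091   2.0148  0.6962  1.4663 -0.6556]
cov -0.14679452603977947 0.06801765493848205 0.038540427305300884
[320.2972 133.2097] 434 -0.02788627417262836 0.06670838152477206
dist 0.1118668748983534 deg 0.7008073735693309 q [-0.6782  0.092   2.0135  0.696   1.4662 -0.6556]
[0.62, 0.03, 1.25, -0.001, 0.001, -0.001]
[0.62, 0.03, 1.25, -0.001, 0.001, -0.001]
[0.62, 0.03, 1.26, -0.001, 0.001, -0.001]
[0.62, 0.03, 1.26, -0.001, 0.001, -0.001]
[0.61, 0.02, 1.26, -0.001, 0.001, -0.001]
[0.61, 0.02, 1.26, -0.001, 0.001, -0.001]
[0.61, 0.02, 1.26, -0.001, 0.001, -0.001]
[0.61, 0.02, 1.26, -0.001, 0.001, -0.001][ WARN:0@0.903] global loadsave.cpp:1063 imwrite_ Unsupported depth image for selected encoder is fallbacked to CV_8U.
```

```bash
python3 -m crank '[[[0.62,0.03,1.25,-0.001,0.001,-0.001],[0.62,0.03,1.25,-0.001,0.001,-0.001],[0.62,0.03,1.26,-0.001,0.001,-0.001],[0.62,0.03,1.26,-0.001,0.001,-0.001],[0.61,0.02,1.26,-0.001,0.001,-0.001],[0.61,0.02,1.26,-0.001,0.001,-0.001],[0.61,0.02,1.26,-0.001,0.001,-0.001],[0.61,0.02,1.26,-0.001,0.001,-0.001]]]'
python3 -m crank '[[[0,0,0,0,0,0],[0,0,0,0,0,0],[0,0,0,0,0,0],[0,0,0,0,0,0],[0,0,0,0,0,0],[0,0,0,0,0,0]]]' 1 20
python3 -m crank '[[[0,0.4,0,0,0,0],[0,0.8,0,0,0,0],[0,0.8,0,0,0,0],[0,0.8,0,0,0,0],[0,0.8,0,0,0,0],[0,0.8,0,0,0,0],[0,0.8,0,0,0,0],[0,0.6,0,0,0,0]]]'
python3 -m crank '[[[0,0.3,0,0,0,0],[0,0.2,0,0,0,0],[0,0.2,0,0,0,0]]]'
python3 - <<'E'
from h import *
g,Rm,s=st(); d=g-C;print("cov",d@IC,d@LC,d[2])
E
```

```text
time: 26.63
tool_pos: [0.5181, 0.0252, 0.1889]
tcp_rot: [-2.001, -1.553, -0.835]
wrist_force: [0.7, 0.2, -0.3]
width: 0.702
grip_force: 0.0
time: 27.13
tool_pos: [0.518, 0.0236, 0.1897]
tcp_rot: [-2.001, -1.552, -0.836]
wrist_force: [1.3, 2.8, -0.7]
width: 0.242
grip_force: 20.5
time: 27.8
tool_pos: [0.5755, 0.008, 0.1896]
tcp_rot: [-2.003, -1.554, -0.835]
wrist_force: [-3.1, -5.6, 2.9]
width: 0.247
grip_force: 21.2
time: 28.05
tool_pos: [0.5802, 0.0068, 0.1895]
tcp_rot: [-2.0, -1.554, -0.832]
wrist_force: [-12.3, -8.3, 8.5]
width: 0.25
grip_force: 21.9
t 28.05 grasp pt [ 0.5769 -0.0063  0.2029] z [ 0.175   0.6873 -0.7049] y [ 0.9691 -0.2469 -0.0001] F [-12.251   -8.3494   8.4706] w 0.2498354770363717 gf 21.930636763572693 q [-0.4642  0.198   1.9692  0.8036  1.2965 -0.574 ]
cov -0.043352891243243624 0.0005731739687629533 0.00288550069578547
```

Force rises at cover y of about 0.6 mm, so the shutter is at its closed stop. I release, back off and check.

```bash
python3 -m crank '[[[0,-0.1,0,0,0,0],[0,0,0,0,0,0],[0,0,0,0,0,0],[0,0,0,0,0,0],[0,0,0,0,0,0]]]' 5
python3 -m crank '[[[0,0,-1.5,0,0,0],[0,0,-2.5,0,0,0],[0,0,-3,0,0,0],[0,0,-3,0,0,0],[0,0,-2,0,0,0],[0,0,0,0,0,0]]]'
python3 br.py
python3 - <<'E'
from h import *
m=camera_model("wrist");I=read_camera("wrist").astype(int)
k=(I[...,2]>130)&(I[...,1]<70)&(I[...,0]<70); k[230:]=0
n,l,S,c=cv2.connectedComponentsWithStats(k.astype(np.uint8))
for a in range(1,n):
    if S[a,4]>60: X=onz(m,c[a],.2)-C;print("knob",c[a],X@IC,X@LC)
# boat check: black handle in top and scene views -> heights by triangulating tail end / start
T,Sn=read_camera("top"),read_camera("scene");mt,ms=camera_model("top"),camera_model("scene")
def ends(I,x0,x1,y0,y1):
    g=I.max(2);w=np.zeros(g.shape,bool);w[y0:y1,x0:x1]=1;p=np.argwhere((g<45)&w)[:,::-1].astype(np.float32)
    vx,vy,a,b=cv2.fitLine(p,cv2.DIST_HUBER,0,.01,.01).ravel();t=(p-[a,b])@[vx,vy];e=[np.array([a+vx*q,b+vy*q]) for q in(t.min(),t.max())];return sorted(e,key=lambda v:v[0]),len(p)
for nm0,(A,B) in{"start":(cv2.imread("pics/top0.png"),cv2.imread("pics/scene0.png")),"now":(T,Sn)}.items():
    et,n1=ends(A,381,416,180,200);es,n2=ends(B,226,264,214,234)
    print(nm0,n1,n2,et,es,"tail",tri([(mt,et[1]),(ms,es[0])]),"head",tri([(mt,et[0]),(ms,es[1])]))
E
```

```text
time: 28.47
tool_pos: [0.58, 0.0079, 0.1894]
tcp_rot: [-2.001, -1.552, -0.835]
wrist_force: [1.0, 0.0, 0.2]
width: 0.588
grip_force: 0.0
time: 28.97
tool_pos: [0.5603, -0.0778, 0.2777]
tcp_rot: [-2.006, -1.556, -0.841]
wrist_force: [-0.2, -0.2, -0.5]
width: 0.587
grip_force: 0.0
t 28.9667 grasp pt [ 0.5568 -0.0908  0.2911] z [ 0.184   0.6842 -0.7057] y [ 0.9678 -0.2517  0.0083] F [-0.2341 -0.2194 -0.4661] w 0.5865116738252882 gf 0.0 q [-0.609   0.1426  1.8547  0.7318  1.4977 -0.5498]
cov -0.13023761892839394 -0.0012376189690493922 0.09113388709904624 tool z 0.7084727312071013 -0.7057158032473219
top [272.75  181.125] [271 179   5   5  16] cover 0.11786786666810078 0.00017722221564342097 from bowl 0.010869311552685095
top [280.2    183.0667] [279 181   4   5  15] cover 0.08688954340133061 -0.00027264520474475085 from bowl 0.020112304691771044
top [287.9286 185.8571] [287 184   3   5  14] cover 0.05391473973373618 0.0022736923545658497 from bowl 0.053133930161998924
top [307.4583 189.1667] [305 186   5   7  24] cover -0.025173603065333727 -0.005811663654348722 from bowl 0.1323013105819
[... 278 characters left out ...]
395 222   5   7  26] cover 0.11651352364540707 0.00041275910048911915 from bowl 0.009522473535103998
[ 0.1621  0.5335 -0.0838]
knob [318.8125 187.4205] -0.030658056494645185 0.0005737601406467707
start 41 108 [array([382.8788, 184.3083], dtype=float32), array([411.2161, 195.4503], dtype=float32)] [array([227.8772, 218.3927], dtype=float32), array([261.355 , 228.8653], dtype=float32)] tail [ 0.5716 -0.412   0.0799] head [ 0.6151 -0.296   0.0785]
now 198 116 [array([381.2382, 193.2558], dtype=float32), array([410.6123, 187.6841], dtype=float32)] [array([227.1682, 218.4401], dtype=float32), array([261.3849, 228.7188], dtype=float32)] tail [ 0.5995 -0.4045  0.1125] head [ 0.5831 -0.2982  0.0396]
```

All three bushes show in the bowl in both views, 10, 20 and 54 mm from its axis. The knob is 0.6 mm from shut, and the boat's handle is back at its starting pixels in the scene view.

```bash
python3 -c "
from workcell import *
print(finish_job())"
```

```text
the job is handed in; nothing more can be done
None
```

The job is handed in, with no verdict returned: by my measurements all three bushes are in the bowl, the empty boat is back on the pan within about a pixel of its starting place, and the shutter is shut to about 0.6 mm, in about 30 s; I viewed 11 pictures, one over the limit of 10.

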